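# Pack the craft case

### The arm

A 6-joint arm with a two-finger parallel gripper is mounted at the origin on the work surface. World frame = base frame: x ahead of the robot, y to its left, z up, the work surface at z = 0. Lengths are in m, angles in rad, forces in N, time in s.
With the tool pointing down it reaches from about 0.325 to 0.9 m from the base axis. Payload 3.5 kg.
Tool frame: the origin (TCP) lies on the centre line of the jaws, within the pads' length; the fingertips stand 14 mm ahead of it and the grasp point (between the pads) lies 5 mm behind it (tcp_to_tips is the distance from the TCP to the fingertips, in m); z points along the fingers, y is the line along which they close (so a half turn about z gives the same grasp; the last joint's range is limited). The gripper opens to 85 mm and grips with 20 to 120 N. Pads are 22 mm wide; open, the fingers measure 114 mm over their backs; the gripper's body (76 mm by 85 mm) begins 54 mm behind the grasp point. The pads swing forward as they close: fully open they stand 13 mm farther back than shut.
Start: joints at [1.106, 0.276, -0.026, 1.268, 0, 1.467], TCP at [0.221, 0.585, 0.245] pointing down, gripper open.
Joint ranges: [-3.12, 3.12], [-0.85, 1.88], [-1.08, 1.24], [-1.95, 2.15], [-1.57, 1.53], [-3.14, 3.14]. Speed limits (rad/s): [2.57, 2.57, 3.14, 3.14, 3.14, 3.14].

### API

Orientations are given as [roll, pitch, yaw] about the fixed x, y, z axes, in that order (R = Rz(yaw) Ry(pitch) Rx(roll)).
In Python, from station import get_state, get_image, camera_info, hand_in, tcp_to_tips gives the robot as it stands.
- The arm moves only by the tool jog_arm, never from a script. Its argument "series" is a list that holds one entry, the list of rows, each a list of 7 numbers: the turn, a rotation vector about the tool's x, y, z in rad, then the shift along the tool's x, y, z in cm, then the finger opening in cm, from 0 to 8.54. In form: [[[rx, ry, rz, x, y, z, gripper], ...]]. A call has exactly 5 rows; each row is the pose to reach, as a shift and turn from the pose commanded when the call began, along the tool's axes at that moment; what a row does not reach only later rows make up. A row lasts 1/8 s, in which the tool goes at most 62.5 mm and 10.7 degrees, less where a joint would pass 70% of its speed; a pose out of reach is approached as far as the arm can. A call with a gripper value outside its range is refused whole. The fingers move at their own pace and stop on an object; "newtons" is the grip in N (left out, the last holds). Time passes only in rows, so rows that repeat a pose let the fingers close, or fill a call up. It gives the time, the measured TCP pose, the force, the opening and the grip force at its end, in the units of the state.
- get_state(): the state, without advancing time (a new reading comes with each control period).
- get_image(name): name is "scene" or "side" or "wrist"; returns the picture (384x512x3 uint8, red, green, blue); there is no depth.
- camera_info(name): a dict with "intrinsics" (3x3 intrinsics, pixels), "R" (3x3) and "t" (3): a world point X has camera coordinates R X + t. Camera axes: x right, y down, z forward; pixel columns grow to the right and rows downward; lengths in m; the calibration is good to about 2 mm. A picture is of the moment at which its call begins: read the wrist's pose just before it. camera_info takes no time and is no camera call; for the wrist camera it gives the pose at the moment of the call.
- hand_in(): hands the job in; it is judged then, once.
The state is a dict: "clock": time; "joints": joint angles; "qd": joint speeds; "joint_torque": joint torques, N m; "tcp_pos": TCP position; "tool_rot": TCP orientation; "ft_force": force on the tool from outside, world axes, zero at the start; "moment": the same for the moment, N m; "gripper_width": finger opening in m; "finger_force": force on a finger pad.
Only numpy, scipy, OpenCV 4.12 (cv2) and the standard library are available. Lean on these libraries where they do the work, as an engineer would, in place of code of your own. Each camera call takes 0.05 s, during which the arm holds its last target. There are 200 camera calls.

### The job

Press the release button so that the sprung lid of the wooden craft case pops up, then steady the lid and ease it all the way back against its stop without flinging it. Put every wooden spool on the table fully down over a spindle of its own in the case, and slide every wooden plaque from the slotted stand fully home in a slot of the case. Then gently close the lid until it latches, leaving the tumbler, the pot and the basket where they are.

Things in the scene. Friction and masses are not known exactly. Their poses are not given: they have to be found in the camera images.
- case: Fixed plywood craft case: open tray 210 (x) by 200 (y) mm, walls 35 high, 5 thick, floor 5 above the table. Origin: centre of its underside, z up. Lid hinged along the +y rim. At the middle of the -y side a wooden block (60 in x, y -161 to -109, 52 high) holds button and latch. Inside: three spindles in a row at y = -50 and a slotted bar (190 by 36, centred at y = +35, top 35 above the table).
- spindle0 (a point): Foot of the first spindle on its axis, at the tray's floor: the origin of a seated spool comes here. Spindle 11 mm in diameter, rounded tip, 41.5 mm tall. At x = -66, y = -50 mm in the case. Axes as the case.
- spindle1 (a point): The same for the second spindle, at x = 0, y = -50 mm in the case.
- spindle2 (a point): The same for the third spindle, at x = +66, y = -50 mm in the case.
- slot0 (a point): Bottom centre of the first slot of the case, 10 mm above the table, at x = -50, y = +35 mm in the case: the origin of a seated plaque comes here. Slot 62 mm long (case x), 8 mm wide (case y), 25 mm deep, open upwards, mouth chamfered by 3 mm. Axes as the case.
- slot1 (a point): The same for the second slot, at x = +50, y = +35 mm in the case.
- lid (a joint): Lid angle, rad: 0 shut (latched at the start, under 0.02), 1.85 back on its stop. An upturned plywood box 210 by 200 by 45 mm, walls 5 mm, 0.24 kg; shut, its top is 80 mm above the table; its -y edge rises. Freed, it springs up to 0.7 to 1.0; from there it is balanced and stays where it is left (under 1 N on its edge moves it). Pressed shut with about 5 N at the free edge it snaps latched.
- lid_edge (a point): Middle of the lower edge of the lid's front wall (free rim, 200 mm from the hinge line); moves and turns with the lid. The front wall goes from here 45 mm along the lid's own z (up when shut).
- lid_hinge (a point): Middle of the hinge line, at x = 0, y = +100 mm, 35 mm above the table in the case.
- release (a joint): Travel of the release button in m: 0 up, 0.006 fully pressed; it frees the lid from about 0.004 on. Sprung: about 1.5 N to start, 5 N fully down. It springs back by itself; it also dips briefly as the lid snaps shut.
- release_top (a point): Centre of the top of the round black release button, 30 mm in diameter, pressed straight down; 60 mm above the table when up, 37 mm in front (case -y) of the lid's front wall.
- stand: Fixed dark wooden stand on the table, 190 mm (its x) by 50 mm (its y), 30 mm high, with two plain slots (62 by 8 mm, 25 mm deep, bottom 5 mm above the table) at x = -50 and +50 mm, in which the plaques stand at the start. Origin: centre of its underside.
- spool0: Plain turned wooden spool, 48 mm in diameter, 50 mm tall, about 70 g, with a 16 mm bore right through; it stands upright on the table. Origin: centre of its underside; z along the bore. Two or three spools are there; None if absent. All are alike.
- spool1: Plain turned wooden spool, 48 mm in diameter, 50 mm tall, about 70 g, with a 16 mm bore right through; it stands upright on the table. Origin: centre of its underside; z along the bore. Two or three spools are there; None if absent. All are alike.
- spool2: Plain turned wooden spool, 48 mm in diameter, 50 mm tall, about 70 g, with a 16 mm bore right through; it stands upright on the table. Origin: centre of its underside; z along the bore. Two or three spools are there; None if absent. All are alike.
- plaque0: Flat wooden plaque with a pierced flower, 60 mm wide (its x), 6 mm thick (its y), 58 mm tall (its z), about 30 g; it stands upright in the stand, its upper 33 mm out of the slot. Origin: centre of its lower edge. One or two are there; None if absent. Both are alike, and may go either way round.
- plaque1: Flat wooden plaque with a pierced flower, 60 mm wide (its x), 6 mm thick (its y), 58 mm tall (its z), about 30 g; it stands upright in the stand, its upper 33 mm out of the slot. Origin: centre of its lower edge. One or two are there; None if absent. Both are alike, and may go either way round.
- tumbler: Drinking glass, 66 mm in diameter, 85 mm tall; not to be disturbed. Origin: centre of its underside.
- pot: Brown cardboard pot of pens, 68 mm in diameter, 75 mm tall, pens to 130 mm; not to be disturbed. Origin: centre of its underside.
- basket: Shallow brown basket bowl, 120 mm in diameter, 50 mm tall; not to be disturbed. Origin: centre of its underside.

How it is judged:
On the way, in this order (a step that is already met when the one before it is completed fails the run):
1. the release button is pressed (value of joint release above 0.0035 m).
2. the lid is fully back and still (value of joint lid above 1.7 rad and velocity of joint lid between -0.1 and 0.1 rad/s), for 0.3 s.
3. with the lid open, every spool is down on a spindle and every plaque is home in a slot of the case (value of joint lid above 1 rad and ((horizontal distance between spool0 and spindle0 below 0.005 m and z of spool0 in the frame of spindle0 below 0.004 m) or (horizontal distance between spool0 and spindle1 below 0.005 m and z of spool0 in the frame of spindle1 below 0.004 m) or (horizontal distance between spool0 and spindle2 below 0.005 m and z of spool0 in the frame of spindle2 below 0.004 m)) and angle between each of spool0, spool1, spool2, plaque0, plaque1's own z axis and vertical below 0.12 rad and ((horizontal distance between spool1 and spindle0 below 0.005 m and z of spool1 in the frame of spindle0 below 0.004 m) or (horizontal distance between spool1 and spindle1 below 0.005 m and z of spool1 in the frame of spindle1 below 0.004 m) or (horizontal distance between spool1 and spindle2 below 0.005 m and z of spool1 in the frame of spindle2 below 0.004 m)) and ((horizontal distance between spool2 and spindle0 below 0.005 m and z of spool2 in the frame of spindle0 below 0.004 m) or (horizontal distance between spool2 and spindle1 below 0.005 m and z of spool2 in the frame of spindle1 below 0.004 m) or (horizontal distance between spool2 and spindle2 below 0.005 m and z of spool2 in the frame of spindle2 below 0.004 m)) and (distance between plaque0 and slot0 below 0.005 m or distance between plaque0 and slot1 below 0.005 m) and (distance between plaque1 and slot0 below 0.005 m or distance between plaque1 and slot1 below 0.005 m)), for 0.2 s.
At the end, for the whole second after the job is handed in: Every spool is within 5 mm of a spindle's axis and 4 mm of the tray's floor, every plaque within 5 mm of the bottom centre of a case slot, all upright within 0.12 rad and at rest; the lid is shut and latched (under 0.03 rad), the button up (((horizontal distance between spool0 and spindle0 below 0.005 m and z of spool0 in the frame of spindle0 below 0.004 m) or (horizontal distance between spool0 and spindle1 below 0.005 m and z of spool0 in the frame of spindle1 below 0.004 m) or (horizontal distance between spool0 and spindle2 below 0.005 m and z of spool0 in the frame of spindle2 below 0.004 m)) and angle between each of spool0, spool1, spool2, plaque0, plaque1's own z axis and vertical below 0.12 rad and ((horizontal distance between spool1 and spindle0 below 0.005 m and z of spool1 in the frame of spindle0 below 0.004 m) or (horizontal distance between spool1 and spindle1 below 0.005 m and z of spool1 in the frame of spindle1 below 0.004 m) or (horizontal distance between spool1 and spindle2 below 0.005 m and z of spool1 in the frame of spindle2 below 0.004 m)) and ((horizontal distance between spool2 and spindle0 below 0.005 m and z of spool2 in the frame of spindle0 below 0.004 m) or (horizontal distance between spool2 and spindle1 below 0.005 m and z of spool2 in the frame of spindle1 below 0.004 m) or (horizontal distance between spool2 and spindle2 below 0.005 m and z of spool2 in the frame of spindle2 below 0.004 m)) and (distance between plaque0 and slot0 below 0.005 m or distance between plaque0 and slot1 below 0.005 m) and (distance between plaque1 and slot0 below 0.005 m or distance between plaque1 and slot1 below 0.005 m) and linear speed of each of spool0, spool1, spool2, plaque0, plaque1 below 0.02 m/s and value of joint lid below 0.03 rad and value of joint release below 0.0025 m); the robot touches nothing.
It fails at once if the lid is flung back or slammed shut (over 3 rad/s near an end of its travel) ((value of joint lid above 1.2 rad and velocity of joint lid above 3 rad/s) or (value of joint lid below 0.6 rad and velocity of joint lid below -3 rad/s)).
It fails at once if the tumbler, pot or basket is moved more than 40 mm or tipped (distance of any of tumbler, pot, basket from where it was at the start of the episode above 0.04 m or angle between any of tumbler, pot, basket's own z axis and vertical above 0.5 rad).
Of spool0, spool1, spool2 only 2 to 3 are there at a start; the rules pass over those that are not, and their reading is None.
Of plaque0, plaque1 only 1 to 2 are there at a start; the rules pass over those that are not, and their reading is None.
At some moment in a run one of spool0, spool1, spool2 may be knocked a few centimetres aside while the robot is not near it.
It also fails if it takes over 210 s, if anything falls off the work surface, if the arm or the gripper's body presses on something with over 40 N, if the wrist force passes 120 N, or if a joint passes its speed limit or range.

## Working session

There is one attempt and no reset: what is moved stays moved. The work goes in short steps, Python scripts to look and compute and a tool call to move; the robot and the scene stay as the last step left them, time stands still between calls to the robot, and variables do not carry over. Pictures are saved under pics/ and viewed, at most 14 in all, crops included, and the job is handed in when it is done.

Besides the shell and the picture viewer there is one more tool, called as name(argument=value, ...), one argument or row to a line, values as JSON. jog_arm: Moves the arm, as the interface text tells. Its arguments: {"type":"object","properties":{"series":{"type":"array","items":{"type":"array","items":{"type":"array","items":{"type":"number"}}}},"newtons":{"type":"number"}},"required":["series"]}

```bash
ls; mkdir -p pics; cat > h.py <<'E'
import numpy as np, cv2
from scipy.spatial.transform import Rotation as Rn
from station import *
def snap(name,fn,crop=None,scale=1):
    ci=camera_info(name); im=get_image(name)[:,:,::-1]
    np.savez('pics/'+fn+'.npz',im=im,K=ci['intrinsics'],R=ci['R'],t=ci['t'])
    if crop: im=im[crop[1]:crop[3],crop[0]:crop[2]]
    if scale!=1: im=cv2.resize(np.ascontiguousarray(im),None,fx=scale,fy=scale,interpolation=cv2.INTER_CUBIC)
    cv2.imwrite('pics/'+fn+'.png',im); return ci
def load(fn):
    d=np.load('pics/'+fn+'.npz'); return d
def ray(ci,u,v,z):
    K,R,t=[np.array(ci[k]) for k in (('intrinsics' if 'intrinsics' in ci else 'K'),'R','t')]
    d=R.T@np.linalg.solve(K,[u,v,1]); c=-R.T@t
    return c+d*(z-c[2])/d[2]
def proj(ci,X):
    K,R,t=[np.array(ci[k]) for k in (('intrinsics' if 'intrinsics' in ci else 'K'),'R','t')]
    p=K@(R@np.array(X)+t); return p[:2]/p[2]
E
python3 - <<'E'
from h import *
snap('scene','s0',scale=1.5);snap('side','d0',scale=1.5)
s=get_state(); print(s)
for n in('scene','side','wrist'):
    c=camera_info(n); print(n,-np.array(c['R']).T@c['t'],c['intrinsics'],c['R'])
E
```

```text
pics
{'clock': 0.1, 'joints': array([ 1.10558475e+00,  2.77101982e-01, -2.77359913e-02,  1.26798447e+00,
       -3.89839293e-06,  1.46739531e+00]), 'qd': array([ 0.00072083, -0.00215501,  0.00364034, -0.00092747,  0.00073899,
        0.00043201]), 'joint_torque': array([ 2.41129155e-04, -4.46710038e+01,  2.96127748e+01,  8.47594638e-03,
       -1.02956333e-04, -1.58036784e-05]), 'tcp_pos': array([0.22094039, 0.58393287, 0.24424715]), 'tool_rot': array([-3.13957696e+00, -2.05251434e-04,  2.77978189e+00]), 'ft_force': array([0.51239985, 1.12070385, 0.53027281]), 'moment': array([-0.00848646, -0.01430212, -0.03016619]), 'finger_force': 0.0, 'gripper_width': 0.0858344005275564}
scene [ 1.24573463 -0.08126813  1.01271196] [[480.78918713   0.         254.15123042]
 [  0.         480.78918713 187.65569363]
 [  0.           0.           1.        ]] [[ 0.03783728  0.99920774  0.01233842]
 [ 0.82471992 -0.02425291 -0.5650211 ]
 [-0.56427421  0.0315546  -0.82498419]]
side [ 0.34469996 -0.63919154  0.51200155] [[354.25189661   0.         255.76658604]
 [  0.         354.25189661 189.07595104]
 [  0.           0.           1.        ]] [[ 0.89515785 -0.44570875  0.00601114]
 [-0.25693104 -0.52694425 -0.81013344]
 [ 0.3642511   0.72365286 -0.5862147 ]]
wrist [0.15675926 0.60936045 0.37334538] [[307.8485338    0.         260.62160199]
 [  0.         307.8485338  188.79637541]
 [  0.           0.           1.        ]] [[ 0.3551338   0.93481428 -0.00149918]
 [ 0.90048159 -0.34165937  0.26907579]
 [ 0.25102368 -0.09690789 -0.96311784]]
```

View pics/s0.png

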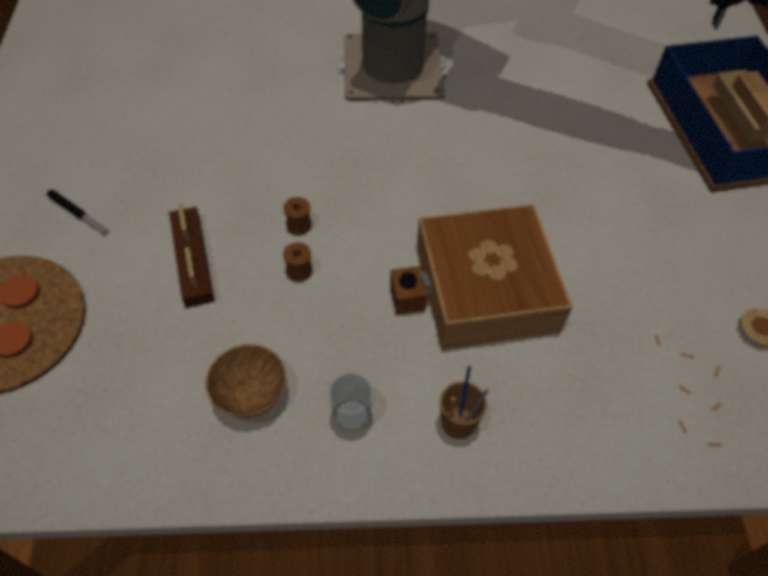

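View pics/d0.png

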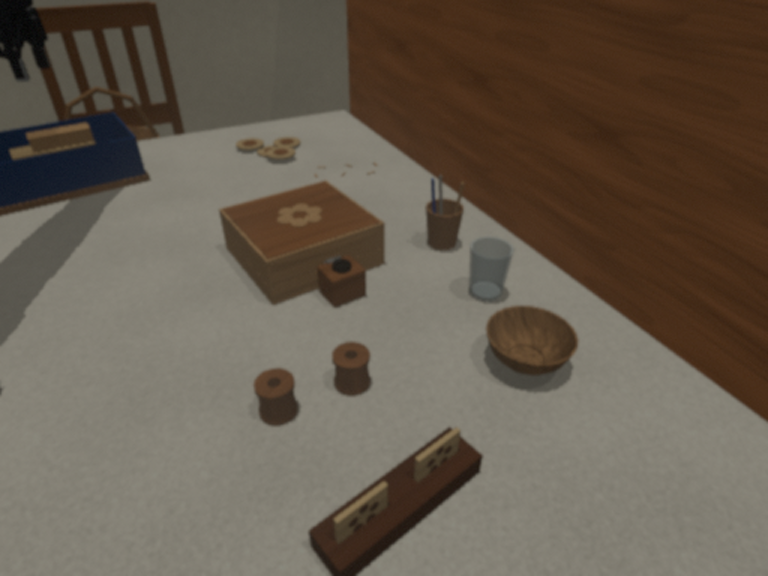

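The scene view shows two spools (tops at about (297,205) and (297,252) in the enlarged picture), the stand with two plaques (left, around (190,255)), the case with its lid shut (418–568, 207–322) and the button at (408,281). The side view agrees.

```bash
python3 - <<'E'
from h import *
c=camera_info('scene'); d=camera_info('side')
def p(n,ci,z,*uv):
    for u,v in uv: print(n,ray(ci,u/1.5,v/1.5,z)[:2].round(3))
p('btn s',c,.06,(408,281));p('btn d',d,.06,(342,266))
p('lid s',c,.08,(418,219),(535,207),(568,305),(440,322)); p('lid d',d,.08,(221,211),(324,184),(383,224),(271,259))
p('spool s',c,.05,(297,205),(297,252)); p('spool d',d,.05,(274,382),(351,355))
p('plq s',c,.063,(181,206),(186,234),(187,249),(193,277)); p('plq d',d,.063,(336,518),(388,487),(415,460),(460,432))
p('stand d',d,.03,(312,531),(452,430),(481,458),(341,570)); p('stand s',c,.03,(170,211),(197,208),(212,291),(183,300))
p('tumbler s',c,.085,(351,388)); p('pot s',c,.075,(463,398)); p('bask s',c,.05,(247,380))
E
```

```text
btn s [ 0.594 -0.002]
btn d [ 0.589 -0.013]
lid s [0.483 0.021]
lid s [0.463 0.22 ]
lid s [0.66 0.24]
lid s [0.685 0.04 ]
lid d [0.458 0.204]
lid d [0.654 0.227]
lid d [0.687 0.044]
lid d [0.491 0.023]
spool s [ 0.422 -0.185]
spool s [ 0.524 -0.182]
spool d [ 0.427 -0.189]
spool d [ 0.527 -0.187]
plq s [ 0.43  -0.382]
plq s [ 0.491 -0.366]
plq s [ 0.522 -0.361]
plq s [ 0.579 -0.345]
plq d [ 0.426 -0.387]
plq d [ 0.482 -0.38 ]
plq d [ 0.519 -0.365]
plq d [ 0.578 -0.356]
stand d [ 0.407 -0.37 ]
stand d [ 0.588 -0.329]
stand d [ 0.596 -0.374]
stand d [ 0.417 -0.415]
stand s [ 0.412 -0.41 ]
stand s [ 0.407 -0.363]
stand s [ 0.584 -0.32 ]
stand s [ 0.6   -0.365]
tumbler s [ 0.793 -0.095]
pot s [0.808 0.063]
bask s [ 0.758 -0.249]
```

```bash
cat >> h.py <<'E'
def pose(p,yaw,tilt=0): return np.array(p,float),Rn.from_euler('xyz',[np.pi,0,yaw])*Rn.from_rotvec([tilt,0,0])
def cur():
    s=get_state(); return s['tcp_pos'],Rn.from_euler('xyz',s['tool_rot'])
def rows(A,B,g,n=5):
    (p,R),(q,S)=A,B; d=(R.inv()).apply(q-p)*100; r=(R.inv()*S).as_rotvec()
    for k in ([1] if n==1 else np.arange(1,n+1)/n): print([*(r*k).round(3).tolist(),*(d*k).round(2).tolist(),g])
def plan(*wps,n=5):
    """wps: (p,yaw,grip); one call each, prints n rows of each"""
    A=cur()
    for p,y,g in wps:
        B=pose(p,y); print('call to',np.round(p,3),'step cm',round(float(np.linalg.norm(B[0]-A[0])*20),1)); rows(A,B,g,n); A=B
E
python3 - <<'E'
from h import *
print(tcp_to_tips if not callable(tcp_to_tips) else tcp_to_tips())
Y=np.pi+.104
plan(([.345,.386,.235],2.78+.155,0),([.468,.186,.225],2.78+.31,0),([.590,-.015,.15],Y,0),([.590,-.015,.085],Y,0))
E
```

```text
0.014
call to [0.345 0.386 0.235] step cm 4.7
[-0.0, -0.0, -0.031, -3.72, -2.82, 0.19, 0]
[-0.001, -0.0, -0.062, -7.44, -5.65, 0.38, 0]
[-0.001, -0.0, -0.093, -11.17, -8.47, 0.57, 0]
[-0.002, -0.0, -0.124, -14.89, -11.29, 0.76, 0]
[-0.002, -0.0, -0.155, -18.61, -14.12, 0.95, 0]
call to [0.468 0.186 0.225] step cm 4.7
[0.0, 0.0, -0.031, -3.23, -3.41, 0.2, 0]
[0.0, 0.0, -0.062, -6.46, -6.82, 0.4, 0]
[0.0, 0.0, -0.093, -9.68, -10.23, 0.6, 0]
[0.0, 0.0, -0.124, -12.91, -13.64, 0.8, 0]
[0.0, 0.0, -0.155, -16.14, -17.05, 1.0, 0]
call to [ 0.59  -0.015  0.15 ] step cm 4.9
[0.0, 0.0, -0.031, -2.64, -3.89, 1.5, 0]
[0.0, 0.0, -0.062, -5.29, -7.78, 3.0, 0]
[0.0, 0.0, -0.093, -7.93, -11.67, 4.5, 0]
[0.0, 0.0, -0.124, -10.58, -15.56, 6.0, 0]
[0.0, 0.0, -0.156, -13.22, -19.44, 7.5, 0]
call to [ 0.59  -0.015  0.085] step cm 1.3
[0.0, 0.0, 0.0, 0.0, -0.0, 1.3, 0]
[0.0, 0.0, 0.0, 0.0, -0.0, 2.6, 0]
[0.0, 0.0, 0.0, 0.0, -0.0, 3.9, 0]
[0.0, 0.0, 0.0, 0.0, -0.0, 5.2, 0]
[0.0, 0.0, 0.0, 0.0, -0.0, 6.5, 0]
```

jog_arm(
  series=[
    [[0,0,-0.031,-3.7,-2.8,0.2,0],[0,0,-0.062,-7.4,-5.6,0.4,0],[0,0,-0.093,-11.2,-8.5,0.6,0],[0,0,-0.124,-14.9,-11.3,0.8,0],[0,0,-0.155,-18.6,-14.1,1.0,0]],
  ],
)

```text
clock: 0.72
tcp_pos: [0.3456, 0.3853, 0.2348]
tool_rot: [-3.141, -0.0, 2.936]
ft_force: [0.7, 0.1, -0.1]
gripper_width: 0.0003
finger_force: 0.0
```

jog_arm(
  series=[
    [[0,0,-0.031,-3.2,-3.4,0.2,0],[0,0,-0.062,-6.5,-6.8,0.4,0],[0,0,-0.093,-9.7,-10.2,0.6,0],[0,0,-0.124,-12.9,-13.6,0.8,0],[0,0,-0.155,-16.1,-17.0,1.0,0]],
  ],
)

```text
clock: 1.35
tcp_pos: [0.4682, 0.1859, 0.2249]
tool_rot: [-3.141, -0.001, 3.091]
ft_force: [0.9, 0.6, -0.0]
gripper_width: -0.0001
finger_force: 0.0
```

jog_arm(
  series=[
    [[0,0,-0.031,-2.6,-3.9,1.5,0],[0,0,-0.062,-5.3,-7.8,3.0,0],[0,0,-0.093,-7.9,-11.7,4.5,0],[0,0,-0.124,-10.6,-15.6,6.0,0],[0,0,-0.155,-13.2,-19.4,7.5,0]],
  ],
)

```text
clock: 1.98
tcp_pos: [0.59, -0.0146, 0.1494]
tool_rot: [3.141, -0.001, -3.038]
ft_force: [0.0, 0.2, -0.2]
gripper_width: 0.0002
finger_force: 0.0
```

```bash
python3 - <<'E'
from h import *
c=snap('wrist','w1',scale=1.5)
print('expected btn', proj(c,[.589,-.007,.06])*1.5, 'tip', proj(c,get_state()['tcp_pos']-[0,0,.014])*1.5)
E
```

```text
expected btn [404.1351657  297.29844999] tip [373.85211973 367.34688866]
```

View pics/w1.png

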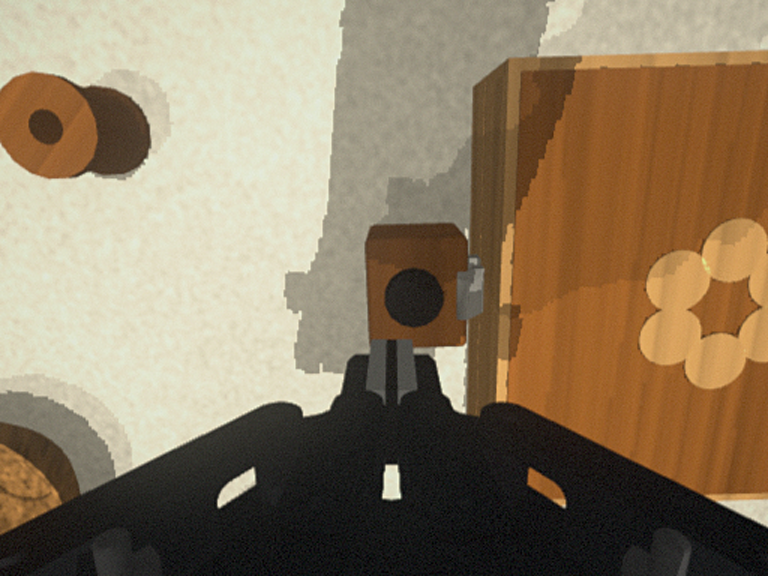

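The wrist view shows the button at (414,297) and the finger tips at about (391,370), so relative to the tips the button lies where I expected. I'll press it.

jog_arm(
  series=[
    [[0,0,0,0,0,2.5,0],[0,0,0,0,0,5.0,0],[0,0,0,0,0,6.8,0],[0,0,0,0,0,7.5,0],[0,0,0,0,0,7.8,0]],
  ],
)

```text
clock: 2.65
tcp_pos: [0.5893, -0.013, 0.0723]
tool_rot: [3.141, -0.001, -3.038]
ft_force: [-2.1, 0.7, 2.4]
gripper_width: 0.0001
finger_force: 1.3
```

jog_arm(
  series=[
    [[0,0,0,0,0,0.15,0],[0,0,0,0,0,0.3,0],[0,0,0,0,0,0.35,0],[0,0,0,0,0,0.35,0],[0,0,0,0,0,0.35,0]],
  ],
)

```text
clock: 3.28
tcp_pos: [0.5901, -0.0131, 0.0692]
tool_rot: [3.141, 0.001, -3.038]
ft_force: [-2.0, 0.7, 4.3]
gripper_width: -0.0002
finger_force: 2.1
```

```bash
python3 - <<'E'
from h import *
snap('side','d1',crop=(100,60,420,300),scale=2)
E
```

```text
(no output)
```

View pics/d1.png

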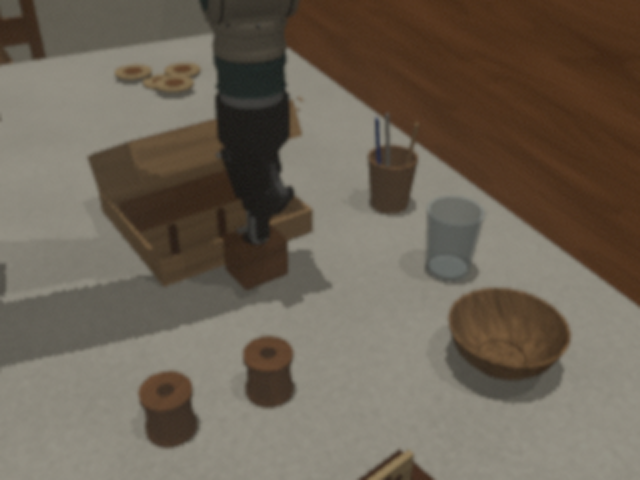

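The lid has popped up to roughly 45° (rim corner at (90,158) in the crop). Next I rise in front of it and ease it back along the rim's arc.

```bash
cat >> h.py <<'E'
C=np.array([.573,.128]); CY=.104
def case(x,y,z):
    c,s=np.cos(CY),np.sin(CY); return np.array([C[0]+(c*x-s*y)/1e3,C[1]+(s*x+c*y)/1e3,z/1e3])
E
python3 - <<'E'
from h import *
Y=np.pi+CY
plan(*[(case(0,y,z),Y,0) for y,z in [(-140,140),(-80,158),(-22,193),(32,218),(91,225),(141,220)]],n=1)
E
```

```text
call to [ 0.588 -0.011  0.14 ] step cm 1.4
[0.0, 0.001, -0.001, 0.23, 0.21, -7.09, 0]
call to [0.581 0.048 0.158] step cm 1.3
[0.0, 0.0, 0.0, -0.0, 6.0, -1.8, 0]
call to [0.575 0.106 0.193] step cm 1.4
[0.0, 0.0, 0.0, -0.0, 5.8, -3.5, 0]
call to [0.57  0.16  0.218] step cm 1.2
[0.0, 0.0, 0.0, 0.0, 5.4, -2.5, 0]
call to [0.564 0.219 0.225] step cm 1.2
[0.0, 0.0, 0.0, 0.0, 5.9, -0.7, 0]
call to [0.558 0.268 0.22 ] step cm 1.0
[0.0, 0.0, 0.0, -0.0, 5.0, 0.5, 0]
```

jog_arm(
  series=[
    [[0,0,0,0,0,-2.5,0],[0,0,0,0.1,0.1,-5,0],[0,0,0,0.2,0.2,-7.5,0],[0,0,0,0.2,1.5,-8.2,0],[0,0,0,0.2,3.0,-8.4,0]],
  ],
)

```text
clock: 3.95
tcp_pos: [0.5847, 0.0172, 0.1525]
tool_rot: [3.142, 0.0, -3.039]
ft_force: [0.1, 0.7, 0.0]
gripper_width: -0.0003
finger_force: 0.0
```

jog_arm(
  series=[
    [[0,0,0,0,0.7,-0.1,0],[0,0,0,0,1.4,-0.2,0],[0,0,0,0,2.1,-0.3,0],[0,0,0,0,2.8,-0.4,0],[0,0,0,0,3.5,-0.6,0]],
  ],
)

```text
clock: 4.58
tcp_pos: [0.5809, 0.0516, 0.1587]
tool_rot: [3.142, -0.0, -3.039]
ft_force: [0.4, 0.6, 0.4]
gripper_width: -0.0001
finger_force: 0.0
```

jog_arm(
  series=[
    [[0,0,0,0,1.1,-0.7,0],[0,0,0,0,2.2,-1.4,0],[0,0,0,0,3.4,-2.1,0],[0,0,0,0,4.6,-2.8,0],[0,0,0,0,5.8,-3.5,0]],
  ],
)

```text
clock: 5.2
tcp_pos: [0.575, 0.1099, 0.1944]
tool_rot: [3.142, 0.0, -3.038]
ft_force: [-0.2, -0.3, 0.0]
gripper_width: -0.0
finger_force: 0.1
```

jog_arm(
  series=[
    [[0,0,0,0,1.1,-0.5,0],[0,0,0,0,2.2,-1.0,0],[0,0,0,0,3.2,-1.5,0],[0,0,0,0,4.3,-2.0,0],[0,0,0,0,5.4,-2.5,0]],
  ],
)

```text
clock: 5.82
tcp_pos: [0.5694, 0.1634, 0.2191]
tool_rot: [3.142, -0.0, -3.038]
ft_force: [0.2, 0.5, -0.5]
gripper_width: 0.0002
finger_force: 0.0
```

```bash
python3 - <<'E'
from h import *
snap('scene','s2',crop=(200,60,456,252),scale=2.5)
E
```

```text
(no output)
```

View pics/s2.png

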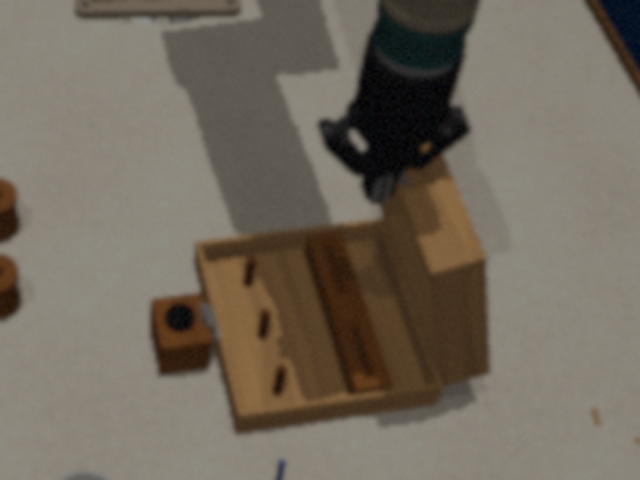

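The scene view shows the lid nearly upright with the fingers in front of its rim. I'll keep easing it back to the stop.

jog_arm(
  series=[
    [[0,0,0,0,1.1,-0.2,0],[0,0,0,0,2.2,-0.4,0],[0,0,0,0,3.3,-0.5,0],[0,0,0,0,4.4,-0.6,0],[0,0,0,0,5.5,-0.6,0]],
  ],
)

```text
clock: 6.5
tcp_pos: [0.5638, 0.2182, 0.2248]
tool_rot: [3.142, 0.0, -3.038]
ft_force: [0.1, 0.3, -1.1]
gripper_width: -0.0002
finger_force: 0.0
```

jog_arm(
  series=[
    [[0,0,0,0,0.9,0.1,0],[0,0,0,0,1.8,0.2,0],[0,0,0,0,2.7,0.3,0],[0,0,0,0,3.4,0.4,0],[0,0,0,0,4.1,0.5,0]],
  ],
)

```text
clock: 7.12
tcp_pos: [0.5596, 0.2585, 0.2197]
tool_rot: [-3.141, -0.0, -3.038]
ft_force: [0.5, -0.4, 0.2]
gripper_width: -0.0001
finger_force: 0.0
```

jog_arm(
  series=[
    [[0,0,0,0,0.2,0,0],[0,0,0,0,0.4,0,0],[0,0,0,0,0.6,0,0],[0,0,0,0,0.8,0,0],[0,0,0,0,1.0,0,0]],
  ],
)

```text
clock: 7.75
tcp_pos: [0.5586, 0.2681, 0.2198]
tool_rot: [3.142, 0.0, -3.039]
ft_force: [0.5, 0.4, -1.2]
gripper_width: 0.0
finger_force: 0.0
```

jog_arm(
  series=[
    [[0,0,0,0,0.3,0,0],[0,0,0,0,0.5,0,0],[0,0,0,0,0.7,0,0],[0,0,0,0,0.7,0,0],[0,0,0,0,0.7,0,0]],
  ],
)

```text
clock: 8.38
tcp_pos: [0.5581, 0.2725, 0.2198]
tool_rot: [-3.136, -0.0, -3.04]
ft_force: [1.2, -7.0, 1.0]
gripper_width: -0.0001
finger_force: 3.8
```

```bash
python3 - <<'E'
from h import *
snap('scene','s3',crop=(200,60,456,252),scale=2.5)
E
```

```text
(no output)
```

View pics/s3.png

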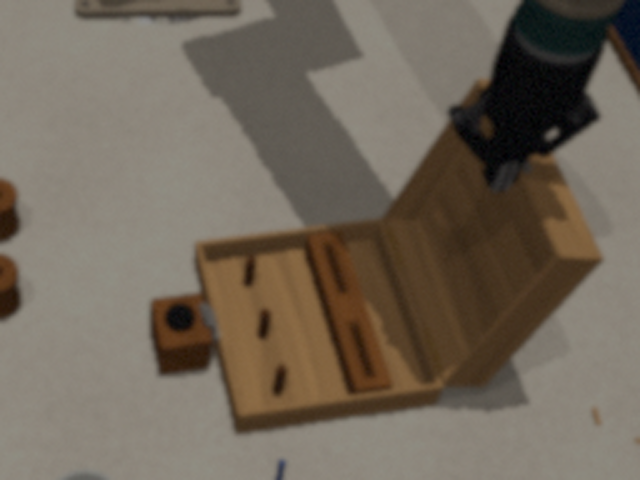

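The lid is fully back, and the 7 N reading shows it on its stop. I'll back off above the tray and look with the wrist camera.

jog_arm(
  series=[
    [[0,0,0,0,-1.5,0,0],[0,0,0,0,-5,-0.5,0],[0,0,0,0,-9,-1.5,0],[0,0,0,0,-13,-2.5,0],[0,0,0,0,-15,-2.5,0]],
  ],
)

```text
clock: 9.05
tcp_pos: [0.5741, 0.1242, 0.2459]
tool_rot: [3.141, 0.002, -3.04]
ft_force: [0.1, -0.2, -0.1]
gripper_width: -0.0
finger_force: 0.0
```

```bash
python3 - <<'E'
from h import *
print(get_state()['tcp_pos'])
c=snap('wrist','w2',scale=1.5)
for n,X in dict(sp0=(-66,-50,46.5),sp1=(0,-50,46.5),sp2=(66,-50,46.5),s0=(-50,35,35),s1=(50,35,35),bt=(0,-137,60),a=(-105,-100,35),b=(105,-100,35)).items(): print(n,(proj(c,case(*X))*1.5).round())
print('tip', proj(c,get_state()['tcp_pos']-[0,0,.014])*1.5)
E
```

```text
[0.57410139 0.12420604 0.24586279]
sp0 [321. 156.]
sp1 [325. 251.]
sp2 [329. 336.]
s0 [443. 179.]
s1 [439. 310.]
bt [198. 255.]
a [248.  98.]
b [271. 375.]
tip [383.32869941 362.62119511]
```

View pics/w2.png

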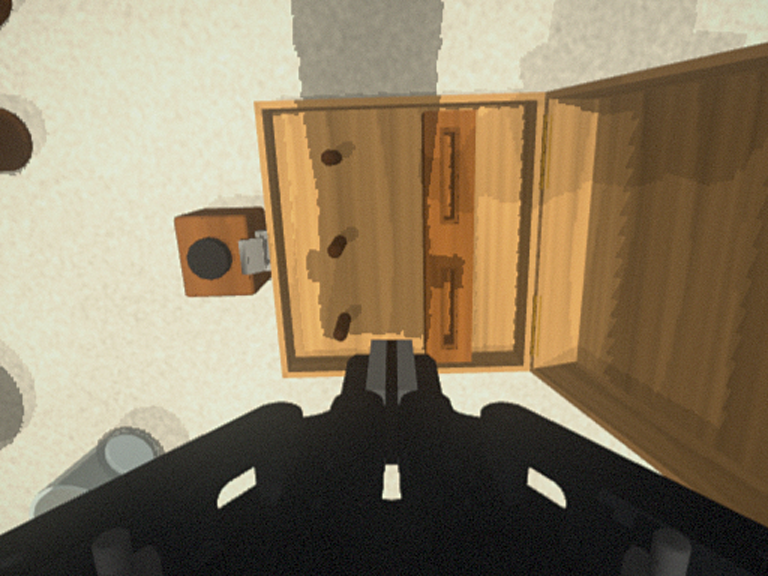

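The wrist view shows spindle tips at about (327,157), (334,253) and (340,336), slot mouths at (450,174) and (449,306), and finger tips at u = 391 where 383 was predicted. There may be a small camera bias, so I'll lower the tips between two spindles to compare at the same depth.

```bash
python3 - <<'E'
from h import *
Y=np.pi+CY
plan((case(36,-50,120),Y,0),(case(36,-50,69),Y,0),n=1)
E
```

```text
call to [0.614 0.082 0.12 ] step cm 2.8
[-0.001, 0.001, -0.004, -3.56, -4.43, 12.53, 0]
call to [0.614 0.082 0.069] step cm 1.0
[0.0, 0.0, 0.0, 0.0, -0.0, 5.1, 0]
```

jog_arm(
  series=[
    [[0,0,0,-1,-1.5,3,0],[0,0,0,-2,-3,6,0],[0,0,-0.002,-3.6,-4.4,9,0],[0,0,-0.004,-3.6,-4.4,12.5,0],[0,0,-0.004,-3.6,-4.4,12.5,0]],
  ],
)

```text
clock: 9.72
tcp_pos: [0.6103, 0.0862, 0.1159]
tool_rot: [3.14, -0.008, -3.034]
ft_force: [-0.4, -0.0, 0.4]
gripper_width: -0.0001
finger_force: 0.0
```

jog_arm(
  series=[
    [[0,0,0,0,0,2,0],[0,0,0,0,0,4,0],[0,0,0,0,0,5.1,0],[0,0,0,0,0,5.1,0],[0,0,0,0,0,5.1,0]],
  ],
)

```text
clock: 10.35
tcp_pos: [0.6145, 0.086, 0.07]
tool_rot: [-3.142, 0.002, -3.034]
ft_force: [-0.6, -0.3, -0.1]
gripper_width: -0.0002
finger_force: 0.0
```

```bash
python3 - <<'E'
from h import *
s=get_state();print(s['tcp_pos'],s['tool_rot'],s['ft_force'])
c=snap('wrist','w3',scale=1.5)
for n,X in dict(sp0=(-66,-50,46.5),sp1=(0,-50,46.5),s0=(-50,35,35),s1=(50,35,35),bt=(0,-137,60)).items(): print(n,(proj(c,case(*X))*1.5).round())
R=Rn.from_euler('xyz',s['tool_rot'])
for d in ([0,0,.014],[.011,0,.014],[.011,.0145,.014],[.011,-.0145,.014]): print('tip',(proj(c,s['tcp_pos']+R.apply(d))*1.5).round())
E
```

```text
[0.61450466 0.08602985 0.06998985] [-3.14158884e+00  1.86017837e-03 -3.03414642e+00] [-0.59722893 -0.26815238 -0.08392662]
sp0 [375.  34.]
sp1 [376. 252.]
s0 [633.  97.]
s1 [596. 372.]
bt [ 93. 260.]
tip [388. 364.]
tip [388. 334.]
tip [431. 334.]
tip [344. 334.]
```

View pics/w3.png

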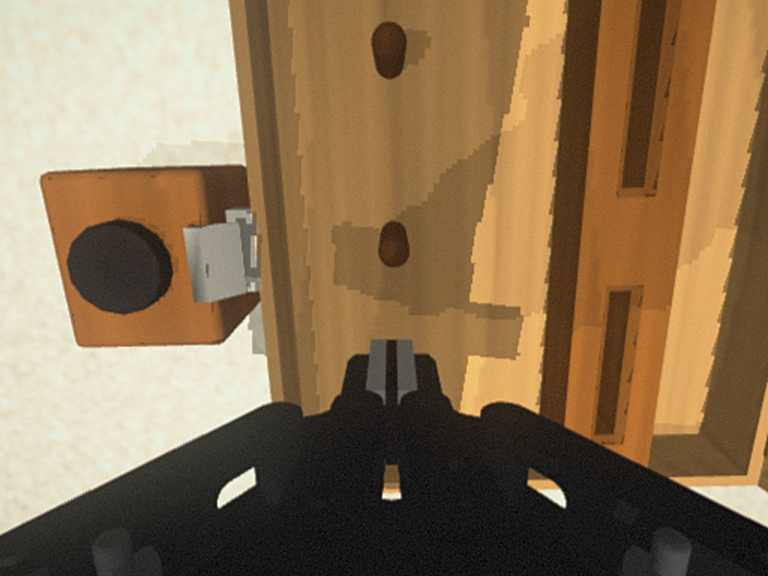

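The finger tips at u = 391 match the settled prediction of 388, so the camera is good when still. Spindle tips at (394,250) and (388,38), button at (119,266), and slot outlines at (615,364) and (636,194) give the case pose.

```bash
python3 - <<'E'
from h import *
from scipy.optimize import least_squares
c=load('w3')
P=[((0,-50,45),(394,250)),((-66,-50,45),(388,38)),((0,-137,60),(119,266)),((50,35,35),(615,364)),((-16,35,35),(636,194)),((84,35,35),(604,441)),((16,35,35),(625,287))]
def f(q,full=0):
    r=[]
    for X,uv in P:
        x=np.array([q[0]+(np.cos(q[2])*X[0]-np.sin(q[2])*X[1])/1e3,q[1]+(np.sin(q[2])*X[0]+np.cos(q[2])*X[1])/1e3,X[2]/1e3]); r.append(proj(c,x)*1.5-uv)
    return np.ravel(r)
s=least_squares(f,[.573,.128,.104]); print(s.x.round(4)); print(f(s.x).reshape(-1,2).round(1))
sc=load('s3')
import h
h.C=s.x[:2];h.CY=s.x[2]
for X in ((-66,-50,45),(0,-50,45),(66,-50,45),(0,-137,60)): print('scene',((proj(sc,h.case(*X))-[200,60])*2.5).round())
E
```

```text
[0.5713 0.134  0.129 ]
[[ 0.5  1.1]
 [ 2.  -2. ]
 [-5.1  1.4]
 [ 0.4  3. ]
 [ 0.   1. ]
 [ 2.4  1.9]
 [ 0.5 -4.1]]
scene [251. 258.]
scene [266. 311.]
scene [282. 367.]
scene [180. 314.]
```

The fit residuals are small and the scene view agrees: case centre (0.571, 0.134), yaw 0.129. Now to the spools.

```bash
sed -i 's/^C=.*/C=np.array([.5713,.134]); CY=.129/' h.py; python3 - <<'E'
from h import *
Y=np.pi+CY
plan(([.5845,-.005,.17],Y,0),([.56,-.15,.17],Y,7),n=1)
E
```

```text
call to [ 0.584 -0.005  0.17 ] step cm 2.8
[-0.0, 0.002, -0.022, 3.95, -8.72, -10.0, 0]
call to [ 0.56 -0.15  0.17] step cm 2.9
[0.0, 0.0, 0.0, 4.29, -14.06, -0.0, 7]
```

jog_arm(
  series=[
    [[0,0,0,0,0,-4,0],[0,0,0,0,0,-8,0],[0,0,-0.01,1,-2,-10,0],[0,0,-0.022,2.5,-5,-10,0],[0,0,-0.022,4,-8.7,-10,0]],
  ],
)

```text
clock: 11.02
tcp_pos: [0.5838, -0.0055, 0.1706]
tool_rot: [-3.141, 0.003, -3.011]
ft_force: [0.0, 0.1, 0.1]
gripper_width: 0.0003
finger_force: 0.0
```

jog_arm(
  series=[
    [[0,0,0,1.4,-4.5,0,7],[0,0,0,2.8,-9,0,7],[0,0,0,4.3,-14,0,7],[0,0,0,4.3,-14,0,7],[0,0,0,4.3,-14,0,7]],
  ],
)

```text
clock: 11.65
tcp_pos: [0.5588, -0.1494, 0.1695]
tool_rot: [3.141, 0.001, -3.013]
ft_force: [-0.0, 0.9, -0.3]
gripper_width: 0.0699
finger_force: 0.0
```

```bash
python3 - <<'E'
from h import *
s=get_state();print(s['tcp_pos'],s['tool_rot'],s['ft_force'])
c=snap('wrist','w4',scale=1.5)
for X in ([.4245,-.187,.05],[.5255,-.1845,.05]): print((proj(c,X)*1.5).round())
E
```

```text
[ 0.5587716  -0.14935529  0.16946112] [ 3.14147877e+00  9.46922425e-04 -3.01300006e+00] [-0.04784423  0.88336281 -0.26124401]
[346.   3.]
[332. 214.]
```

View pics/w4.png

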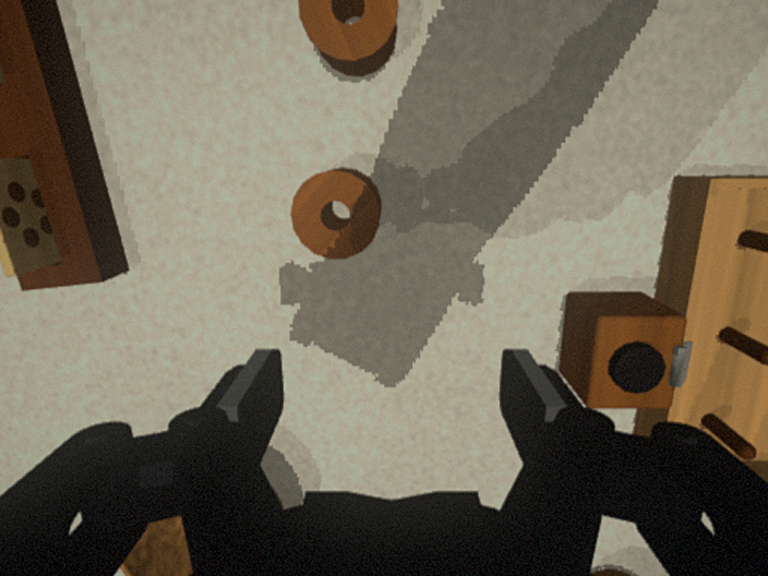

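Spool tops sit at (336,213) and about (348,10), within 4 px of prediction. Next come the grasp and transport numbers.

```bash
python3 - <<'E'
from h import *
c=load('w4'); B=ray(c,336/1.5,213/1.5,.05); A=ray(c,348/1.5,10/1.5,.05); print(B,A)
Y=np.pi+CY
b=lambda z:[B[0],B[1],z]
m=case(66,-50,150)
plan((b(.11),Y,7),(b(.032),Y,7),(b(.17),Y,4),([(B[0]+m[0])/2,(B[1]+m[1])/2,.17],Y,4),(case(66,-50,150),Y,4),(case(66,-50,95),Y,4),n=1)
E
```

```text
[ 0.52472822 -0.18225634  0.05      ] [ 0.42748097 -0.18576309  0.05      ]
call to [ 0.525 -0.182  0.11 ] step cm 1.5
[0.0, 0.001, 0.001, 3.82, -2.88, 5.93, 7]
call to [ 0.525 -0.182  0.032] step cm 1.6
[0.0, 0.0, 0.0, 0.0, -0.0, 7.8, 7]
call to [ 0.525 -0.182  0.17 ] step cm 2.8
[0.0, 0.0, 0.0, -0.0, 0.0, -13.8, 4]
call to [ 0.584 -0.045  0.17 ] step cm 3.0
[0.0, 0.0, 0.0, -7.64, 12.88, 0.0, 4]
call to [0.643 0.093 0.15 ] step cm 3.0
[0.0, 0.0, 0.0, -7.64, 12.88, 2.0, 4]
call to [0.643 0.093 0.095] step cm 1.1
[0.0, 0.0, 0.0, 0.0, -0.0, 5.5, 4]
```

jog_arm(
  series=[
    [[0,0,0,1.3,-1,2,7],[0,0,0,2.6,-2,4,7],[0,0,0.001,3.8,-2.9,5.9,7],[0,0,0.001,3.8,-2.9,5.9,7],[0,0,0.001,3.8,-2.9,5.9,7]],
  ],
)

```text
clock: 12.32
tcp_pos: [0.5257, -0.1822, 0.1106]
tool_rot: [-3.141, 0.001, -3.012]
ft_force: [0.3, 0.0, 0.4]
gripper_width: 0.07
finger_force: 0.0
```

jog_arm(
  series=[
    [[0,0,0,0,0,3,7],[0,0,0,0,0,6,7],[0,0,0,0,0,7.8,7],[0,0,0,0,0,7.8,7],[0,0,0,0,0,7.8,3]],
  ],
  newtons=30,
)

```text
clock: 12.95
tcp_pos: [0.5258, -0.1833, 0.0329]
tool_rot: [-3.14, 0.002, -3.013]
ft_force: [0.2, 1.5, -0.8]
gripper_width: 0.0532
finger_force: 0.0
```

jog_arm(
  series=[
    [[0,0,0,0,0,0,3],[0,0,0,0,0,0,3],[0,0,0,0,0,0,3],[0,0,0,0,0,-1,3],[0,0,0,0,0,-3,3]],
  ],
)

```text
clock: 13.58
tcp_pos: [0.5231, -0.1824, 0.0613]
tool_rot: [3.14, -0.003, -3.014]
ft_force: [0.5, 0.0, -0.3]
gripper_width: 0.0472
finger_force: 31.2
```

jog_arm(
  series=[
    [[0,0,0,0,0,-3.5,3],[0,0,0,0,0,-7,3],[0,0,0,0,0,-9,3],[0,0,0,-0.8,1.5,-10.8,3],[0,0,0,-2.0,3.4,-10.8,3]],
  ],
)

```text
clock: 14.2
tcp_pos: [0.5412, -0.1462, 0.1717]
tool_rot: [-3.141, 0.002, -3.014]
ft_force: [0.9, 0.7, -1.1]
gripper_width: 0.0475
finger_force: 31.2
```

jog_arm(
  series=[
    [[0,0,0,-2,3.4,0,3],[0,0,0,-4.4,7.4,0,3],[0,0,0,-6.8,11.4,0,3],[0,0,0,-9.2,15.4,0,3],[0,0,0,-11,18.6,0,3]],
  ],
)

```text
clock: 14.82
tcp_pos: [0.6253, 0.0548, 0.1695]
tool_rot: [3.141, -0.001, -3.012]
ft_force: [-0.0, 0.0, -0.7]
gripper_width: 0.0472
finger_force: 31.2
```

```bash
python3 - <<'E'
from h import *
s=get_state();print(s['tcp_pos'],s['tool_rot'],s['ft_force'],s['gripper_width'])
Y=np.pi+CY
plan((case(66,-50,120),Y,3),(case(66,-50,90),Y,3),(case(66,-50,37.5),Y,3),n=1)
E
```

```text
[0.6252872  0.05477289 0.16946165] [ 3.14093116e+00 -1.29842844e-03 -3.01188477e+00] [-0.04997321  0.04471081 -0.71761818] 0.04717265289623356
call to [0.643 0.093 0.12 ] step cm 1.3
[0.001, -0.001, 0.001, -2.27, 3.55, 4.95, 3]
call to [0.643 0.093 0.09 ] step cm 0.6
[0.0, 0.0, 0.0, 0.0, -0.0, 3.0, 3]
call to [0.643 0.093 0.038] step cm 1.1
[0.0, 0.0, 0.0, 0.0, -0.0, 5.25, 3]
```

jog_arm(
  series=[
    [[0,0,0,-1.2,1.8,2.5,3],[0,0,0,-2.2,3.4,5,3],[0,0,0,-2.2,3.4,8,3],[0,0,0,-2.2,3.4,8,3],[0,0,0,-2.2,3.4,8,3]],
  ],
)

```text
clock: 15.45
tcp_pos: [0.643, 0.0888, 0.0905]
tool_rot: [3.141, 0.0, -3.013]
ft_force: [-0.0, 0.1, -0.2]
gripper_width: 0.0476
finger_force: 31.3
```

```bash
python3 - <<'E'
from h import *
s=get_state();print(s['tcp_pos'],s['tool_rot'],s['ft_force'],s['gripper_width'])
c=snap('wrist','w5',scale=1.5); c=load('w5')
for X in ((-66,-50,45),(0,-50,45),(66,-50,45)): print(proj(c,case(*X))*1.5)
print(case(66,-50,0))
Y=np.pi+CY
plan((case(66,-50,89),Y,3),(case(66,-50,37.5),Y,3),n=1)
E
```

```text
[0.64302501 0.08878446 0.09051929] [ 3.14148214e+00  2.24483773e-04 -3.01316635e+00] [-0.0314437   0.14530902 -0.22432266] 0.047559983916521324
[399.32585662 -45.09971151]
[398.768389   163.16169726]
[398.31722595 331.70933892]
[0.64318373 0.09290585 0.        ]
call to [0.643 0.093 0.089] step cm 0.1
[-0.0, 0.002, -0.001, 0.0, 0.44, 0.23, 3]
call to [0.643 0.093 0.038] step cm 1.0
[0.0, 0.0, 0.0, 0.0, -0.0, 5.15, 3]
```

View pics/w5.png

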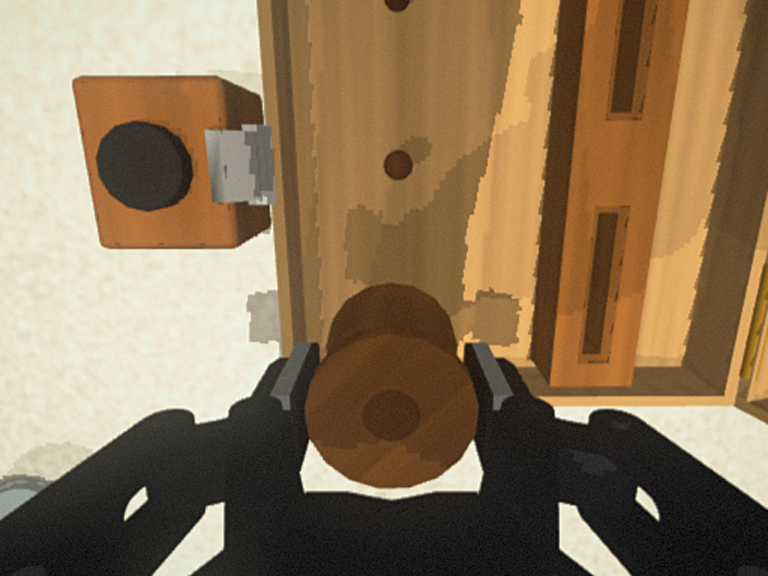

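Spindle 1 appears at (398,164) and was predicted at (399,163). The held spool's top centre is at about (391,411). I'll check its offset within the jaws.

```bash
python3 - <<'E'
from h import *
c=load('w5'); p=[.6430,.0888]
for z in (.106,.108,.110): print(z,proj(c,[*p,z])*1.5, ray(c,391/1.5,412/1.5,z)-[*p,z])
E
```

```text
0.106 [387.34024385 411.07540787] [0.00015823 0.00104189 0.        ]
0.108 [387.29341662 415.0097752 ] [-0.00104486  0.00088548  0.        ]
0.11 [387.24513503 419.06633546] [-0.00224794  0.00072908  0.        ]
```

jog_arm(
  series=[
    [[0,0,0,-0.05,0.35,0,3],[0,0,0,-0.05,0.35,0.6,3],[0,0,0,-0.05,0.35,1.2,3],[0,0,0,-0.05,0.35,1.8,3],[0,0,0,-0.05,0.35,1.8,3]],
  ],
)

```text
clock: 16.12
tcp_pos: [0.6421, 0.0918, 0.0707]
tool_rot: [3.141, -0.002, -3.014]
ft_force: [0.6, 0.2, -0.4]
gripper_width: 0.0478
finger_force: 31.3
```

jog_arm(
  series=[
    [[0,0,0,0,0,0.7,3],[0,0,0,0,0,1.4,3],[0,0,0,0,0,2.1,3],[0,0,0,0,0,2.8,3],[0,0,0,0,0,3.0,3]],
  ],
)

```text
clock: 16.75
tcp_pos: [0.6424, 0.0919, 0.0409]
tool_rot: [3.141, -0.001, -3.013]
ft_force: [-0.8, -0.4, -1.2]
gripper_width: 0.0475
finger_force: 31.3
```

jog_arm(
  series=[
    [[0,0,0,0,0,0.2,3],[0,0,0,0,0,0.35,3],[0,0,0,0,0,0.35,5.5],[0,0,0,0,0,0.35,5.5],[0,0,0,0,0,0.35,5.5]],
  ],
)

```text
clock: 17.38
tcp_pos: [0.6432, 0.0919, 0.0387]
tool_rot: [-3.141, 0.001, -3.013]
ft_force: [-0.0, 0.2, -0.9]
gripper_width: 0.055
finger_force: 0.0
```

jog_arm(
  series=[
    [[0,0,0,0,0,-1,5.5],[0,0,0,0,0,-3,5.5],[0,0,0,0,0,-6,5.5],[0,0,0,0,0,-10,5.5],[0,0,0,0,0,-13,5.5]],
  ],
)

```text
clock: 18.0
tcp_pos: [0.6441, 0.092, 0.1723]
tool_rot: [-3.141, 0.004, -3.013]
ft_force: [-0.2, 0.3, 0.7]
gripper_width: 0.0548
finger_force: 0.0
```

```bash
python3 - <<'E'
from h import *
s=get_state();print(s['tcp_pos'],s['tool_rot'])
snap('side','d2',crop=(110,90,350,310),scale=2.5)
Y=np.pi+CY
A=[.4275,-.1858]
plan(([.57,-.05,.17],Y,7),([.4975,-.17,.17],Y,7),n=1)
E
```

```text
[0.64411438 0.09195424 0.1722568 ] [-3.1412596   0.0039838  -3.01335683]
call to [ 0.57 -0.05  0.17] step cm 3.2
[-0.001, 0.011, -0.001, 9.42, -13.11, 0.59, 7]
call to [ 0.498 -0.17   0.17 ] step cm 2.8
[0.0, 0.0, 0.0, 8.73, -10.97, -0.0, 7]
```

View pics/d2.png

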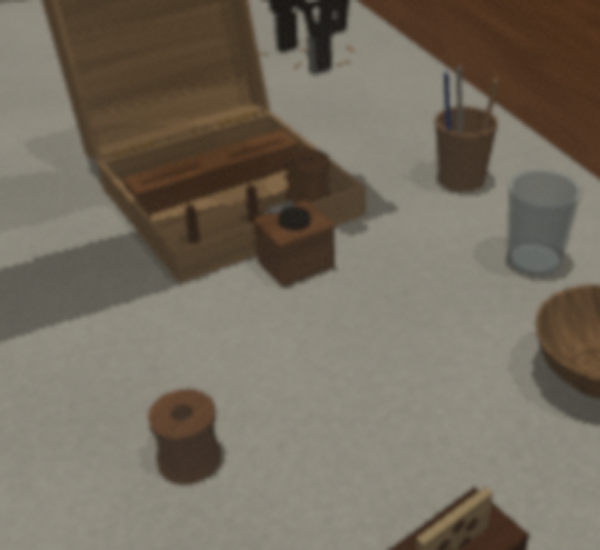

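The first spool sits on spindle 2, and the remaining spool hasn't moved. I go to it now.

jog_arm(
  series=[
    [[0,0,0,2,-3,0.2,5.5],[0,0,0,5,-7,0.2,7],[0,0,0,8,-11.5,0.2,7],[0,0,0,11,-15.5,0.2,7],[0,0,0,14,-19.5,0.2,7]],
  ],
)

```text
clock: 18.68
tcp_pos: [0.5287, -0.1209, 0.1678]
tool_rot: [-3.14, 0.002, -3.013]
ft_force: [0.2, -1.1, 0.1]
gripper_width: 0.07
finger_force: 0.0
```

jog_arm(
  series=[
    [[0,0,0,2.5,-1.5,0,7],[0,0,0,5,-2,0,7],[0,0,0,7,-2,0,7],[0,0,0,7,-2,0,7],[0,0,0,7,-2,0,7]],
  ],
)

```text
clock: 19.3
tcp_pos: [0.463, -0.1481, 0.1669]
tool_rot: [-3.141, 0.002, -3.013]
ft_force: [-0.4, -0.6, 1.4]
gripper_width: 0.0699
finger_force: 0.0
```

```bash
cat >> h.py <<'E'
def circ(c,rmm,z,guess,par2=20):
    """Hough circle of radius rmm at height z nearest the guess (world xy); returns world xy"""
    im=c['im']; g=cv2.medianBlur(cv2.cvtColor(np.ascontiguousarray(im),cv2.COLOR_BGR2GRAY),3)
    u=proj(c,[*guess,z]); r=np.linalg.norm(proj(c,[guess[0],guess[1]+rmm/1e3,z])-u)
    h=cv2.HoughCircles(g,cv2.HOUGH_GRADIENT,1,10,param1=80,param2=par2,minRadius=int(r*.85),maxRadius=int(r*1.15)+1)
    if h is None: return None
    k=h[0]; b=k[np.argmin(np.hypot(k[:,0]-u[0],k[:,1]-u[1]))]; return b.round(1),u.round(1),round(r,1),ray(c,b[0],b[1],z)
E
python3 - <<'E'
from h import *
s=get_state();print(s['tcp_pos'],s['tool_rot'])
snap('wrist','w6'); c=load('w6'); g=[.426,-.186]
for p in (10,15,20): print(circ(c,24,.05,g,p))
print(circ(c,8,.05,g,10))
E
```

```text
[ 0.46301784 -0.14812541  0.16688006] [-3.14090729e+00  1.62629103e-03 -3.01294800e+00]
(array([219.5, 135.5,  30.8], dtype=float32), array([217.8, 137.8]), np.float64(30.3), array([ 0.4240491 , -0.18484196,  0.05      ]))
(array([219.5, 135.5,  30.8], dtype=float32), array([217.8, 137.8]), np.float64(30.3), array([ 0.4240491 , -0.18484196,  0.05      ]))
(array([219.5, 135.5,  30.8], dtype=float32), array([217.8, 137.8]), np.float64(30.3), array([ 0.4240491 , -0.18484196,  0.05      ]))
(array([217.5, 136.5,   9.4], dtype=float32), array([217.8, 137.8]), np.float64(10.1), array([ 0.42503195, -0.18634115,  0.05      ]))
```

```bash
python3 - <<'E'
from h import *
Y=np.pi+CY; a=lambda z:[.4245,-.1855,z]
plan((a(.10),Y,7),(a(.0325),Y,7),(a(.17),Y,3),(case(-66,-50,170),Y,3),n=1)
E
```

```text
call to [ 0.424 -0.186  0.1  ] step cm 1.7
[-0.001, 0.001, -0.0, 4.33, -3.21, 6.68, 7]
call to [ 0.424 -0.186  0.032] step cm 1.4
[0.0, 0.0, 0.0, 0.0, -0.0, 6.75, 7]
call to [ 0.424 -0.186  0.17 ] step cm 2.8
[0.0, 0.0, 0.0, -0.0, 0.0, -13.75, 3]
call to [0.512 0.076 0.17 ] step cm 5.5
[0.0, 0.0, 0.0, -12.07, 24.8, 0.0, 3]
```

jog_arm(
  series=[
    [[0,0,0,1.5,-1.1,2,7],[0,0,0,3,-2.2,4,7],[0,0,0,4.3,-3.2,6.7,7],[0,0,0,4.3,-3.2,6.7,7],[0,0,0,4.3,-3.2,6.7,7]],
  ],
)

```text
clock: 19.98
tcp_pos: [0.4249, -0.1855, 0.1001]
tool_rot: [-3.141, 0.001, -3.013]
ft_force: [-0.3, -0.3, -0.1]
gripper_width: 0.0702
finger_force: 0.0
```

jog_arm(
  series=[
    [[0,0,0,0,0,3,7],[0,0,0,0,0,6,7],[0,0,0,0,0,6.75,7],[0,0,0,0,0,6.75,7],[0,0,0,0,0,6.75,3]],
  ],
  newtons=30,
)

```text
clock: 20.6
tcp_pos: [0.4251, -0.1861, 0.0332]
tool_rot: [-3.14, 0.002, -3.013]
ft_force: [0.5, 0.1, 0.3]
gripper_width: 0.0529
finger_force: 0.0
```

jog_arm(
  series=[
    [[0,0,0,0,0,0,3],[0,0,0,0,0,0,3],[0,0,0,0,0,-1,3],[0,0,0,0,0,-4,3],[0,0,0,0,0,-7.5,3]],
  ],
)

```text
clock: 21.22
tcp_pos: [0.4227, -0.185, 0.1075]
tool_rot: [3.14, -0.001, -3.014]
ft_force: [0.2, 0.6, -0.6]
gripper_width: 0.0468
finger_force: 31.2
```

jog_arm(
  series=[
    [[0,0,0,0,0,-3,3],[0,0,0,-1,2,-6,3],[0,0,0,-3,6,-6.2,3],[0,0,0,-5,10,-6.2,3],[0,0,0,-7,14,-6.2,3]],
  ],
)

```text
clock: 21.85
tcp_pos: [0.4753, -0.0364, 0.1695]
tool_rot: [-3.141, 0.001, -3.014]
ft_force: [0.9, -0.4, -0.6]
gripper_width: 0.0471
finger_force: 31.2
```

jog_arm(
  series=[
    [[0,0,0,-2,4,0,3],[0,0,0,-4,8,0,3],[0,0,0,-5.1,10.8,2,3],[0,0,0,-5.1,10.8,5,3],[0,0,0,-5.1,10.8,6,3]],
  ],
)

```text
clock: 22.48
tcp_pos: [0.51, 0.0764, 0.1073]
tool_rot: [3.141, -0.004, -3.013]
ft_force: [0.5, -0.3, -1.3]
gripper_width: 0.0468
finger_force: 31.3
```

jog_arm(
  series=[
    [[0,0,0,0,0,2,3],[0,0,0,0,0,2,3],[0,0,0,0,0,2,3],[0,0,0,0,0,2,3],[0,0,0,0,0,2,3]],
  ],
)

```text
clock: 23.1
tcp_pos: [0.5126, 0.0759, 0.0897]
tool_rot: [-3.141, 0.002, -3.014]
ft_force: [0.8, 0.2, -1.3]
gripper_width: 0.0469
finger_force: 31.3
```

```bash
python3 - <<'E'
from h import *
s=get_state();print(s['tcp_pos'],s['tool_rot'],s['gripper_width'])
snap('wrist','w7'); c=load('w7'); p=s['tcp_pos']
z=p[2]-.0328+.05
r=circ(c,24,z,p[:2],12); print(r, r[3]-p if r else 0)
r=circ(c,8,z,p[:2],8); print(r, r[3]-p if r else 0)
r=circ(load('w5'),24,.1083,[.643,.0888],12); print('w5',r)
Y=np.pi+CY
plan((case(-66,-50,90),Y,3),(case(-66,-50,38),Y,3),n=1)
E
```

```text
[0.51257273 0.07591657 0.08967434] [-3.14141893e+00  1.53715814e-03 -3.01355605e+00] 0.04692490794239176
(array([260.5, 274.5,  57.4], dtype=float32), array([258.1, 276.5]), np.float64(58.1), array([0.51155123, 0.07675983, 0.10687434])) [-0.0010215   0.00084326  0.0172    ]
(array([247.5, 214.5,  22.3], dtype=float32), array([258.1, 276.5]), np.float64(19.4), array([0.48627272, 0.06848014, 0.10687434])) [-0.02630002 -0.00743642  0.0172    ]
w5 (array([255.5, 279.5,  52.9], dtype=float32), array([258.2, 277.1]), np.float64(58.3), array([0.64425123, 0.08784772, 0.1083    ]))
call to [0.512 0.076 0.09 ] step cm 0.0
[-0.0, 0.001, -0.001, 0.01, -0.0, -0.05, 3]
call to [0.512 0.076 0.038] step cm 1.0
[0.0, 0.0, 0.0, 0.0, -0.0, 5.2, 3]
```

jog_arm(
  series=[
    [[0,0,0,-0.05,0,0.8,3],[0,0,0,-0.05,0,1.6,3],[0,0,0,-0.05,0,2.4,3],[0,0,0,-0.05,0,3.0,3],[0,0,0,-0.05,0,3.0,3]],
  ],
)

```text
clock: 23.78
tcp_pos: [0.5117, 0.076, 0.058]
tool_rot: [3.141, -0.002, -3.013]
ft_force: [0.3, -0.0, 0.5]
gripper_width: 0.0469
finger_force: 31.3
```

jog_arm(
  series=[
    [[0,0,0,0,0,0.6,3],[0,0,0,0,0,1.2,3],[0,0,0,0,0,1.7,3],[0,0,0,0,0,2.0,3],[0,0,0,0,0,2.15,3]],
  ],
)

```text
clock: 24.4
tcp_pos: [0.5121, 0.0761, 0.0384]
tool_rot: [-3.142, -0.001, -3.013]
ft_force: [-6.7, -0.6, 17.1]
gripper_width: 0.047
finger_force: 32.8
```

jog_arm(
  series=[
    [[0,0,0,0,0,0,3],[0,0,0,0,0,0,5.5],[0,0,0,0,0,0,5.5],[0,0,0,0,0,0,5.5],[0,0,0,0,0,-1,5.5]],
  ],
)

```text
clock: 25.02
tcp_pos: [0.5114, 0.076, 0.0468]
tool_rot: [3.141, -0.002, -3.013]
ft_force: [-0.3, -0.0, 0.3]
gripper_width: 0.0552
finger_force: 0.0
```

jog_arm(
  series=[
    [[0,0,0,0,0,-3,5.5],[0,0,0,0,0,-7,5.5],[0,0,0,0,0,-11,5.5],[0,0,0,0,0,-12,5.5],[0,0,0,0,0,-12,5.5]],
  ],
)

```text
clock: 25.65
tcp_pos: [0.5129, 0.0761, 0.1681]
tool_rot: [-3.141, 0.002, -3.013]
ft_force: [-0.3, 0.4, -1.3]
gripper_width: 0.0552
finger_force: 0.0
```

```bash
python3 - <<'E'
from h import *
s=get_state();print(s['tcp_pos'],s['tool_rot'])
Y=np.pi+CY; Z=np.pi+.23
# stand view: plaques estimated tops
plan(([.54,-.13,.17],(Y+Z)/2,3),([.585,-.33,.17],Z,3),n=1)
E
```

```text
[0.51292988 0.0760772  0.16809764] [-3.14142889e+00  1.84814713e-03 -3.01342304e+00]
call to [ 0.54 -0.13  0.17] step cm 4.2
[-0.0, 0.002, -0.051, -0.05, -20.78, -0.19, 3]
call to [ 0.585 -0.33   0.17 ] step cm 4.1
[-0.0, 0.0, -0.05, -0.86, -20.48, -0.0, 3]
```

jog_arm(
  series=[
    [[0,0,-0.01,0,-4,0,3],[0,0,-0.02,0,-8.3,0,3],[0,0,-0.03,0,-12.5,0,3],[0,0,-0.04,0,-16.7,0,3],[0,0,-0.05,0,-20.8,0,3]],
  ],
)

```text
clock: 26.28
tcp_pos: [0.5376, -0.1311, 0.165]
tool_rot: [3.139, -0.003, -2.963]
ft_force: [-0.3, -0.1, 0.5]
gripper_width: 0.0299
finger_force: 0.0
```

jog_arm(
  series=[
    [[0,0,-0.01,-0.2,-5,0,3],[0,0,-0.02,-0.4,-10,0,3],[0,0,-0.04,-0.7,-15,0,3],[0,0,-0.05,-0.9,-20.5,0,3],[0,0,-0.05,-0.9,-20.5,0,3]],
  ],
)

```text
clock: 26.9
tcp_pos: [0.5837, -0.3337, 0.1646]
tool_rot: [3.141, -0.002, -2.918]
ft_force: [0.3, 0.9, 0.2]
gripper_width: 0.0301
finger_force: 0.0
```

jog_arm(
  series=[
    [[0,0,0,0,0,0,3],[0,0,0,0,0,0,3],[0,0,0,0,0,0,3],[0,0,0,0,0,0,3],[0,0,0,0,0,0,3]],
  ],
)

```text
clock: 27.52
tcp_pos: [0.5843, -0.33, 0.1676]
tool_rot: [-3.141, 0.0, -2.913]
ft_force: [0.4, -0.5, -0.7]
gripper_width: 0.0297
finger_force: 0.0
```

```bash
python3 - <<'E'
from h import *
s=get_state();print(s['tcp_pos'],s['tool_rot'])
snap('wrist','w8',scale=1.5); c=load('w8')
for X in ([.55,-.355,.063],[.456,-.379,.063]): print((proj(c,X)*1.5).round())
E
```

```text
[ 0.58430738 -0.33000436  0.16759868] [-3.14130340e+00  2.67479407e-04 -2.91284396e+00]
[356. 214.]
[346.  -3.]
```

View pics/w8.png

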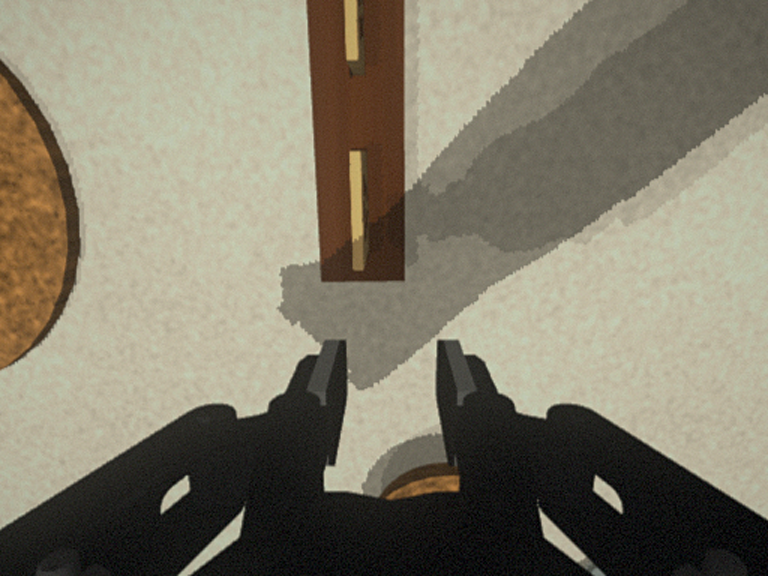

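Plaque 1's top edge runs from (358,151) to (359,270); the far plaque's near end is at about (352,66).

```bash
python3 - <<'E'
from h import *
c=load('w8')
a=ray(c,358/1.5,151/1.5,.063);b=ray(c,359.3/1.5,270/1.5,.063);f=ray(c,351.5/1.5,66/1.5,.063);t=ray(c,347/1.5,0,.063)
print(a,b,np.hypot(*(b-a)[:2]),'yaw',np.arctan2(*(b-a)[1::-1]),'far',f,'yaw',np.arctan2(*(b-t)[1::-1]))
E
```

```text
[ 0.51966131 -0.36025563  0.063     ] [ 0.5778702  -0.34726448  0.063     ] 0.05964096816860669 yaw 0.21958293186001435 far [ 0.48321702 -0.37103923  0.063     ] yaw 0.25318750866246653
```

```bash
python3 - <<'E'
from h import *
Y=np.pi+CY; Z=np.pi+.228; p=[.5488,-.3538]
plan(([*p,.10],Z,3),([*p,.051],Z,3),([*p,.18],Z,0),([.59,-.10,.18],np.pi+.18,0),(case(50,35,180),Y,0),n=1)
E
```

```text
call to [ 0.549 -0.354  0.1  ] step cm 1.6
[-0.0, 0.0, 0.001, 3.99, -1.5, 6.75, 3]
call to [ 0.549 -0.354  0.051] step cm 1.0
[0.0, 0.0, 0.0, -0.0, -0.0, 4.9, 3]
call to [ 0.549 -0.354  0.18 ] step cm 2.6
[0.0, 0.0, 0.0, 0.0, 0.0, -12.9, 0]
call to [ 0.59 -0.1   0.18] step cm 5.1
[0.0, -0.0, 0.048, -9.75, 23.79, 0.0, 0]
call to [0.616 0.175 0.18 ] step cm 5.5
[-0.0, -0.0, 0.051, -7.52, 26.6, 0.0, 0]
```

jog_arm(
  series=[
    [[0,0,0,1.3,-0.5,2,3],[0,0,0,2.6,-1,4,3],[0,0,0,4,-1.5,6.7,3],[0,0,0,4,-1.5,6.7,3],[0,0,0,4,-1.5,6.7,3]],
  ],
)

```text
clock: 28.2
tcp_pos: [0.5494, -0.3543, 0.1012]
tool_rot: [-3.141, 0.001, -2.913]
ft_force: [0.5, 0.5, 0.4]
gripper_width: 0.03
finger_force: 0.0
```

jog_arm(
  series=[
    [[0,0,0,0,0,2,3],[0,0,0,0,0,4,3],[0,0,0,0,0,4.95,3],[0,0,0,0,0,4.95,3],[0,0,0,0,0,4.95,3]],
  ],
)

```text
clock: 28.82
tcp_pos: [0.5489, -0.3542, 0.051]
tool_rot: [-3.141, 0.0, -2.913]
ft_force: [-0.3, -0.4, -0.6]
gripper_width: 0.03
finger_force: 0.0
```

jog_arm(
  series=[
    [[0,0,0,0,0,0,0],[0,0,0,0,0,0,0],[0,0,0,0,0,0,0],[0,0,0,0,0,0,0],[0,0,0,0,0,0,0]],
  ],
  newtons=40,
)

```text
clock: 29.45
tcp_pos: [0.5494, -0.355, 0.0516]
tool_rot: [-3.139, 0.001, -2.914]
ft_force: [1.3, -2.7, 2.8]
gripper_width: 0.0053
finger_force: 44.2
```

jog_arm(
  series=[
    [[0,0,0,0,0,-1,0],[0,0,0,0,0,-2.2,0],[0,0,0,0,0,-4,0],[0,0,0,0,0,-8,0],[0,0,0,0,0,-12.9,0]],
  ],
)

```text
clock: 30.08
tcp_pos: [0.547, -0.3518, 0.1795]
tool_rot: [3.136, -0.003, -2.913]
ft_force: [0.3, -0.2, -0.3]
gripper_width: 0.0051
finger_force: 43.8
```

jog_arm(
  series=[
    [[0,0,0.01,-2,4.8,0,0],[0,0,0.02,-3.9,9.5,0,0],[0,0,0.03,-5.9,14.3,0,0],[0,0,0.04,-7.8,19,0,0],[0,0,0.048,-9.8,23.8,0,0]],
  ],
)

```text
clock: 30.7
tcp_pos: [0.589, -0.0973, 0.1799]
tool_rot: [3.139, -0.002, -2.962]
ft_force: [1.0, 0.5, -0.4]
gripper_width: 0.0052
finger_force: 43.8
```

jog_arm(
  series=[
    [[0,0,0.01,-1.5,5.4,0,0],[0,0,0.02,-3,10.6,0,0],[0,0,0.03,-4.5,16,0,0],[0,0,0.04,-6,21.3,0,0],[0,0,0.051,-7.5,26.6,0,0]],
  ],
)

```text
clock: 31.32
tcp_pos: [0.6147, 0.1774, 0.1799]
tool_rot: [3.14, -0.003, -3.012]
ft_force: [0.2, 0.3, -0.4]
gripper_width: 0.0049
finger_force: 43.8
```

jog_arm(
  series=[
    [[0,0,0,0,0,3,0],[0,0,0,0,0,5,0],[0,0,0,0,0,5.5,0],[0,0,0,0,0,5.5,0],[0,0,0,0,0,5.5,0]],
  ],
)

```text
clock: 31.95
tcp_pos: [0.617, 0.1751, 0.1261]
tool_rot: [3.141, 0.002, -3.013]
ft_force: [-0.8, -0.6, -0.3]
gripper_width: 0.0048
finger_force: 43.8
```

```bash
python3 - <<'E'
from h import *
s=get_state();print(s['tcp_pos'],s['tool_rot'],s['gripper_width'])
snap('wrist','w9'); c=load('w9')
cv2.imwrite('pics/w9.png',cv2.resize(c['im'][60:384,120:512],None,fx=2,fy=2,interpolation=cv2.INTER_CUBIC)[:600])
def q(X): return ((proj(c,X)-[120,60])*2).round()
for X in ((16,35,35),(84,35,35),(50,31,35),(-50,35,35),(0,-50,45)): print(X,q(case(*X)))
R=Rn.from_euler('xyz',s['tool_rot'])
for d in ([.03,0,-.012],[.03,0,.046]): print('plq',q(s['tcp_pos']+R.apply(d)))
Y=np.pi+CY
plan((case(50,35,125),Y,0),(case(50,35,56),Y,0),n=1)
E
```

```text
[0.61699356 0.1751     0.12607288] [ 3.14119595e+00  1.57536786e-03 -3.01278025e+00] 0.00477212781509325
(16, 35, 35) [278. 183.]
(84, 35, 35) [279. 357.]
(50, 31, 35) [268. 274.]
(-50, 35, 35) [278. -16.]
(0, -50, 45) [ 25. 141.]
plq [276. 286.]
plq [278. 223.]
call to [0.616 0.175 0.125] step cm 0.0
[0.0, 0.002, -0.0, 0.07, 0.02, 0.11, 0]
call to [0.616 0.175 0.056] step cm 1.4
[0.0, 0.0, 0.0, 0.0, -0.0, 6.9, 0]
```

View pics/w9.png

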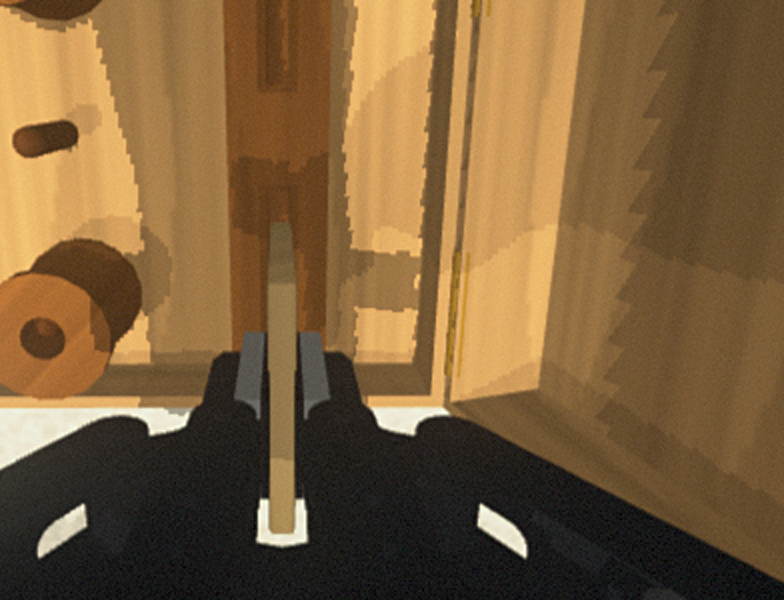

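The plaque's lower edge is at u = 281 and the slot mouth is centred at u ≈ 279, within 1 mm. I'll lower it in.

jog_arm(
  series=[
    [[0,0,0,0.05,-0.04,1.5,0],[0,0,0,0.05,-0.04,2.8,0],[0,0,0,0.05,-0.04,3.6,0],[0,0,0,0.05,-0.04,4.2,0],[0,0,0,0.05,-0.04,4.8,0]],
  ],
)

```text
clock: 32.62
tcp_pos: [0.6164, 0.1747, 0.0768]
tool_rot: [3.142, 0.001, -3.012]
ft_force: [0.0, 0.4, 0.1]
gripper_width: 0.0051
finger_force: 43.9
```

jog_arm(
  series=[
    [[0,0,0,0,0,0.5,0],[0,0,0,0,0,1.0,0],[0,0,0,0,0,1.4,0],[0,0,0,0,0,1.7,0],[0,0,0,0,0,1.9,0]],
  ],
)

```text
clock: 33.25
tcp_pos: [0.6164, 0.1747, 0.0579]
tool_rot: [3.142, 0.001, -3.012]
ft_force: [1.9, 0.6, 0.9]
gripper_width: 0.0052
finger_force: 43.9
```

jog_arm(
  series=[
    [[0,0,0,0,0,0.1,0],[0,0,0,0,0,0.2,0],[0,0,0,0,0,0.25,0],[0,0,0,0,0,0.25,0],[0,0,0,0,0,0.25,0]],
  ],
)

```text
clock: 33.88
tcp_pos: [0.6164, 0.1747, 0.0566]
tool_rot: [-3.142, 0.001, -3.012]
ft_force: [0.4, -0.4, 6.2]
gripper_width: 0.0049
finger_force: 44.7
```

jog_arm(
  series=[
    [[0,0,0,0,0,0,2.5],[0,0,0,0,0,0,2.5],[0,0,0,0,0,0,2.5],[0,0,0,0,0,-1,2.5],[0,0,0,0,0,-3,2.5]],
  ],
)

```text
clock: 34.5
tcp_pos: [0.615, 0.1745, 0.085]
tool_rot: [-3.141, -0.002, -3.012]
ft_force: [-0.0, -0.0, 0.3]
gripper_width: 0.025
finger_force: 0.0
```

jog_arm(
  series=[
    [[0,0,0,0,0,-3,2.5],[0,0,0,0,-1,-8,2.5],[0,0,0,1,-4,-9,2.5],[0,0,0,1,-4,-9,2.5],[0,0,0,1,-4,-9,2.5]],
  ],
)

```text
clock: 35.12
tcp_pos: [0.6109, 0.1339, 0.1752]
tool_rot: [3.141, -0.0, -3.013]
ft_force: [0.1, 0.2, -0.2]
gripper_width: 0.0251
finger_force: 0.0
```

```bash
python3 - <<'E'
from h import *
s=get_state();print(s['tcp_pos'],s['tool_rot'])
Z=np.pi+.24
print(np.array([.4560,-.3775]))
plan(([.55,-.10,.18],np.pi+.18,3),([.495,-.345,.168],Z,3),n=1)
E
```

```text
[0.61090002 0.1338694  0.17516554] [ 3.14109879e+00 -3.43525336e-04 -3.01259545e+00]
[ 0.456  -0.3775]
call to [ 0.55 -0.1   0.18] step cm 4.8
[0.001, -0.0, -0.051, 9.05, -22.41, -0.49, 3]
call to [ 0.495 -0.345  0.168] step cm 5.0
[0.0, 0.0, -0.06, 9.8, -23.12, 1.2, 3]
```

jog_arm(
  series=[
    [[0,0,-0.01,1.8,-4.5,0,3],[0,0,-0.02,3.6,-9,0,3],[0,0,-0.03,5.4,-13.5,0,3],[0,0,-0.04,7.2,-18,0,3],[0,0,-0.051,9,-22.4,-0.5,3]],
  ],
)

```text
clock: 35.75
tcp_pos: [0.5497, -0.1004, 0.1789]
tool_rot: [3.14, -0.002, -2.96]
ft_force: [-0.7, -0.8, -0.2]
gripper_width: 0.03
finger_force: 0.0
```

jog_arm(
  series=[
    [[0,0,-0.012,2.1,-5,0,3],[0,0,-0.024,4.2,-10,0,3],[0,0,-0.036,6.3,-15,0.5,3],[0,0,-0.048,8.2,-20,1,3],[0,0,-0.06,9.8,-23.1,1.2,3]],
  ],
)

```text
clock: 36.38
tcp_pos: [0.4953, -0.3462, 0.1668]
tool_rot: [3.14, -0.001, -2.902]
ft_force: [0.2, 1.0, 0.1]
gripper_width: 0.0298
finger_force: 0.0
```

jog_arm(
  series=[
    [[0,0,0,0,0,0,3],[0,0,0,0,0,0,3],[0,0,0,0,0,0,3],[0,0,0,0,0,0,3],[0,0,0,0,0,0,3]],
  ],
)

```text
clock: 37.0
tcp_pos: [0.4961, -0.3442, 0.1685]
tool_rot: [-3.141, 0.0, -2.9]
ft_force: [0.0, -0.2, -0.2]
gripper_width: 0.0299
finger_force: 0.0
```

```bash
python3 - <<'E'
from h import *
s=get_state();print(s['tcp_pos'],s['tool_rot'])
def seg(c,g):
    u=proj(c,[*g,.063]).round().astype(int); x0,y0=u-[30,60]; y0=max(y0,0); x0=max(x0,0)
    im=cv2.cvtColor(np.ascontiguousarray(c['im'][y0:u[1]+60,x0:u[0]+30]),cv2.COLOR_BGR2LAB)
    L=im[:,:,0]; hsv=cv2.cvtColor(np.ascontiguousarray(c['im'][y0:u[1]+60,x0:u[0]+30]),cv2.COLOR_BGR2HSV)
    m=((hsv[:,:,2]>120)&(hsv[:,:,1]>75)).astype(np.uint8)
    n,lab,st,ce=cv2.connectedComponentsWithStats(m)
    for i in range(1,n):
        if st[i,4]>60:
            r=cv2.minAreaRect(np.argwhere(lab==i)[:,::-1].astype(np.float32)); b=cv2.boxPoints(r)+[x0,y0]
            e=sorted([(tuple((b[k]+b[(k+1)%4])/2)) for k in range(4)],key=lambda q:q[1]); 
            A=ray(c,*e[0],.063);B=ray(c,*e[-1],.063)
            print(u,st[i,4],np.round(r[1],1),'ends',np.round(e[0],1),np.round(e[-1],1),A[:2].round(4),B[:2].round(4),'c',((A+B)/2)[:2].round(4),'len',np.hypot(*(B-A)[:2]).round(4),'yaw',np.arctan2(*(B-A)[1::-1]).round(3))
print('check w8');seg(load('w8'),[.5488,-.3538])
snap('wrist','w10'); print('w10'); seg(load('w10'),[.456,-.3775])
E
```

```text
[ 0.49606905 -0.34424272  0.16849215] [-3.14142755e+00  1.73969708e-04 -2.90035999e+00]
check w8
[239 142] 600 [78.2  7.8] ends [236.1 100.9] [238.5 179.1] [ 0.5202 -0.362 ] [ 0.5773 -0.3482] c [ 0.5488 -0.3551] len 0.0587 yaw 0.238
w10
[229 132] 638 [81.2  7.9] ends [227.4  83.9] [229.7 165.1] [ 0.4224 -0.3858] [ 0.4803 -0.3716] c [ 0.4513 -0.3787] len 0.0596 yaw 0.241
```

```bash
python3 - <<'E'
from h import *
Y=np.pi+CY; Z=np.pi+.24; p=[.4513,-.3782]
plan(([*p,.10],Z,3),([*p,.051],Z,3),([*p,.18],Z,0),([.50,-.10,.18],np.pi+.18,0),(case(-50,35,180),Y,0),n=1)
E
```

```text
call to [ 0.451 -0.378  0.1  ] step cm 1.8
[-0.0, 0.0, 0.001, 5.15, -2.21, 6.85, 3]
call to [ 0.451 -0.378  0.051] step cm 1.0
[0.0, 0.0, 0.0, 0.0, -0.0, 4.9, 3]
call to [ 0.451 -0.378  0.18 ] step cm 2.6
[0.0, 0.0, 0.0, -0.0, 0.0, -12.9, 0]
call to [ 0.5  -0.1   0.18] step cm 5.6
[0.0, -0.0, 0.06, -11.34, 25.87, 0.0, 0]
call to [0.517 0.162 0.18 ] step cm 5.3
[-0.0, -0.0, 0.051, -6.39, 25.5, 0.0, 0]
```

jog_arm(
  series=[
    [[0,0,0,1.7,-0.7,2,3],[0,0,0,3.4,-1.5,4,3],[0,0,0,5.1,-2.2,6.8,3],[0,0,0,5.1,-2.2,6.8,3],[0,0,0,5.1,-2.2,6.8,3]],
  ],
)

```text
clock: 37.67
tcp_pos: [0.4522, -0.3785, 0.1012]
tool_rot: [-3.141, 0.001, -2.901]
ft_force: [-0.2, 0.3, 1.0]
gripper_width: 0.0301
finger_force: 0.0
```

jog_arm(
  series=[
    [[0,0,0,0,0,2,3],[0,0,0,0,0,4,3],[0,0,0,0,0,4.95,3],[0,0,0,0,0,4.95,3],[0,0,0,0,0,4.95,3]],
  ],
)

```text
clock: 38.3
tcp_pos: [0.4523, -0.3789, 0.0519]
tool_rot: [-3.14, 0.001, -2.901]
ft_force: [0.7, -0.2, -0.2]
gripper_width: 0.03
finger_force: 0.0
```

jog_arm(
  series=[
    [[0,0,0,0,0,0,0],[0,0,0,0,0,0,0],[0,0,0,0,0,0,0],[0,0,0,0,0,0,0],[0,0,0,0,0,0,0]],
  ],
  newtons=40,
)

```text
clock: 38.92
tcp_pos: [0.452, -0.3789, 0.0517]
tool_rot: [-3.14, 0.001, -2.901]
ft_force: [0.6, 0.1, 5.4]
gripper_width: 0.0051
finger_force: 43.1
```

jog_arm(
  series=[
    [[0,0,0,0,0,-1,0],[0,0,0,0,0,-2.2,0],[0,0,0,0,0,-4,0],[0,0,0,0,0,-8,0],[0,0,0,0,0,-12.9,0]],
  ],
)

```text
clock: 39.55
tcp_pos: [0.4503, -0.3767, 0.1806]
tool_rot: [3.138, -0.001, -2.901]
ft_force: [-0.2, -1.0, -0.5]
gripper_width: 0.0052
finger_force: 42.3
```

jog_arm(
  series=[
    [[0,0,0.012,-2.3,5.2,0,0],[0,0,0.024,-4.6,10.4,0,0],[0,0,0.036,-6.8,15.5,0,0],[0,0,0.048,-9.1,20.7,0,0],[0,0,0.06,-11.3,25.9,0,0]],
  ],
)

```text
clock: 40.17
tcp_pos: [0.4991, -0.0976, 0.1808]
tool_rot: [3.141, 0.0, -2.962]
ft_force: [0.9, 0.4, -0.5]
gripper_width: 0.0052
finger_force: 42.3
```

jog_arm(
  series=[
    [[0,0,0.01,-1.3,5.1,0,0],[0,0,0.02,-2.6,10.2,0,0],[0,0,0.03,-3.8,15.3,0,0],[0,0,0.04,-5.1,20.4,0,0],[0,0,0.051,-6.4,25.5,0,0]],
  ],
)

```text
clock: 40.8
tcp_pos: [0.5158, 0.1644, 0.1808]
tool_rot: [3.141, -0.001, -3.012]
ft_force: [0.8, -0.2, -0.1]
gripper_width: 0.0047
finger_force: 42.3
```

jog_arm(
  series=[
    [[0,0,0,0,0,3,0],[0,0,0,0,0,5,0],[0,0,0,0,0,5.5,0],[0,0,0,0,0,5.5,0],[0,0,0,0,0,5.5,0]],
  ],
)

```text
clock: 41.42
tcp_pos: [0.5176, 0.1624, 0.1261]
tool_rot: [3.141, 0.002, -3.013]
ft_force: [0.3, -0.1, -0.2]
gripper_width: 0.0054
finger_force: 42.3
```

```bash
python3 - <<'E'
from h import *
s=get_state();print(s['tcp_pos'],s['tool_rot'],s['gripper_width'])
Y=np.pi+CY
plan((case(-50,35,125),Y,0),(case(-50,35,56),Y,0),n=1)
E
```

```text
[0.51761562 0.16236651 0.12607314] [ 3.14136365e+00  1.78023775e-03 -3.01276259e+00] 0.005396258117505454
call to [0.517 0.162 0.125] step cm 0.0
[0.0, 0.002, -0.0, 0.04, -0.0, 0.11, 0]
call to [0.517 0.162 0.056] step cm 1.4
[0.0, 0.0, 0.0, 0.0, -0.0, 6.9, 0]
```

jog_arm(
  series=[
    [[0,0,0,0,-0.04,1.5,0],[0,0,0,0,-0.04,2.8,0],[0,0,0,0,-0.04,3.6,0],[0,0,0,0,-0.04,4.2,0],[0,0,0,0,-0.04,4.8,0]],
  ],
)

```text
clock: 42.05
tcp_pos: [0.5175, 0.1618, 0.0769]
tool_rot: [-3.14, 0.001, -3.012]
ft_force: [0.0, -1.3, 0.8]
gripper_width: 0.0049
finger_force: 42.4
```

jog_arm(
  series=[
    [[0,0,0,0,0,0.5,0],[0,0,0,0,0,1.0,0],[0,0,0,0,0,1.4,0],[0,0,0,0,0,1.7,0],[0,0,0,0,0,1.9,0]],
  ],
)

```text
clock: 42.68
tcp_pos: [0.5171, 0.1617, 0.0578]
tool_rot: [-3.141, 0.0, -3.013]
ft_force: [0.1, -3.8, 0.4]
gripper_width: 0.0051
finger_force: 42.5
```

jog_arm(
  series=[
    [[0,0,0,0,0,0.1,0],[0,0,0,0,0,0.2,0],[0,0,0,0,0,0.25,0],[0,0,0,0,0,0.25,0],[0,0,0,0,0,0.25,0]],
  ],
)

```text
clock: 43.3
tcp_pos: [0.5171, 0.1617, 0.0567]
tool_rot: [-3.141, 0.0, -3.013]
ft_force: [-2.2, -5.6, 10.0]
gripper_width: 0.005
finger_force: 43.8
```

jog_arm(
  series=[
    [[0,0,0,0,0,0,2.5],[0,0,0,0,0,0,2.5],[0,0,0,0,0,0,2.5],[0,0,0,0,0,-1,2.5],[0,0,0,0,0,-3,2.5]],
  ],
)

```text
clock: 43.92
tcp_pos: [0.516, 0.162, 0.0852]
tool_rot: [3.141, -0.002, -3.012]
ft_force: [-0.4, 0.3, -0.2]
gripper_width: 0.0252
finger_force: 0.0
```

jog_arm(
  series=[
    [[0,0,0,0,0,-4,2.5],[0,0,0,-2,-1,-8,0],[0,0,0,-6,-3,-12,0],[0,0,0,-8,-5,-16,0],[0,0,0,-8,-5,-16,0]],
  ],
)

```text
clock: 44.55
tcp_pos: [0.6071, 0.122, 0.2505]
tool_rot: [-3.141, 0.01, -3.014]
ft_force: [-1.4, 0.4, 0.4]
gripper_width: -0.0001
finger_force: 0.0
```

jog_arm(
  series=[
    [[0,0,0,0,0,0,0],[0,0,0,0,0,0,0],[0,0,0,0,0,0,0],[0,0,0,0,0,0,0],[0,0,0,0,0,0,0]],
  ],
)

```text
clock: 45.18
tcp_pos: [0.6024, 0.1229, 0.2451]
tool_rot: [3.142, -0.0, -3.012]
ft_force: [-0.1, 0.1, 0.4]
gripper_width: 0.0002
finger_force: 0.0
```

```bash
python3 - <<'E'
from h import *
s=get_state();print(s['tcp_pos'],s['tool_rot'])
snap('wrist','w11'); c=load('w11')
im=cv2.resize(c['im'],None,fx=1.5,fy=1.5,interpolation=cv2.INTER_CUBIC)
for X in ((-66,-50,55),(66,-50,55),(-80,35,68),(-20,35,68),(20,35,68),(80,35,68)):
    u=proj(c,case(*X))*1.5; print(X,u.round()); cv2.circle(im,tuple(int(v) for v in u.round()),3,(0,255,0),1)
cv2.imwrite('pics/w11.png',im)
E
```

```text
[0.60242849 0.12286916 0.24505317] [ 3.14155743e+00 -4.80585013e-04 -3.01214401e+00]
(-66, -50, 55) [335. 111.]
(66, -50, 55) [341. 304.]
(-80, 35, 68) [470.  85.]
(-20, 35, 68) [466. 185.]
(20, 35, 68) [463. 245.]
(80, 35, 68) [460. 329.]
```

View pics/w11.png

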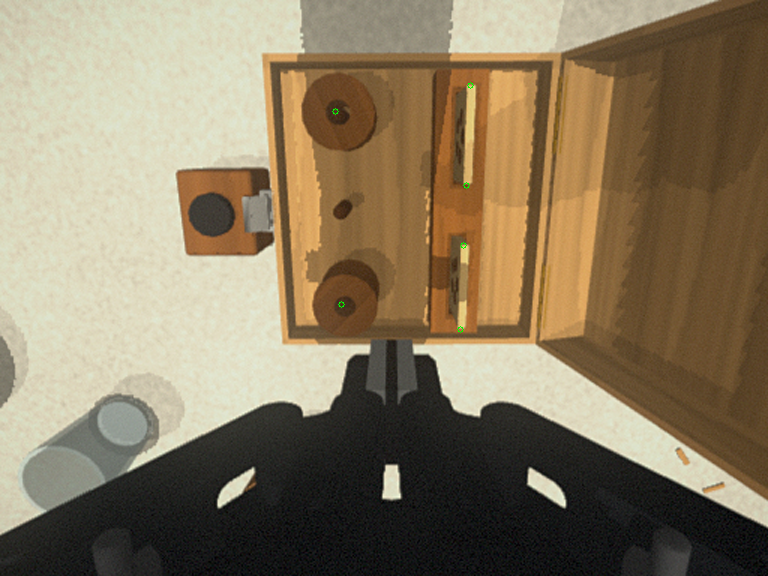

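All in place: spool bores at (339,112) and (345,303), with the plaque tops on the predicted seated points. Now I plan the lid closing from behind its free edge.

```bash
python3 - <<'E'
from h import *
Y=np.pi+CY
def tcp(t,rho=185):
    cy=100-(200*np.cos(t)-45*np.sin(t)); py=100-(rho*np.cos(t)-45*np.sin(t)); pz=35+rho*np.sin(t)+45*np.cos(t)
    return max(cy,py)+14.5,pz+14
plan((case(0,60,290),Y,0),(case(0,228,290),Y,0),(case(0,228,214),Y,0),n=1)
prev=(228,214)
for t in [1.85,1.6,1.4,1.2,1.0,.8,.6,.4,.25,.12,.04,0]:
    q=tcp(t); print(t,'y %.1f z %.1f'%q,'d cm y %.2f z %.2f'%((q[0]-prev[0])/10,-(q[1]-prev[1])/10)); prev=q
E
```

```text
call to [0.564 0.194 0.29 ] step cm 1.8
[0.0, -0.0, 0.0, 2.95, 7.51, -4.48, 0]
call to [0.542 0.36  0.29 ] step cm 3.4
[0.0, 0.0, 0.0, 0.0, 16.8, 0.0, 0]
call to [0.542 0.36  0.214] step cm 1.5
[0.0, 0.0, 0.0, 0.0, -0.0, 7.6, 0]
1.85 y 212.9 z 214.4 d cm y -1.51 z -0.04
1.6 y 165.3 z 232.6 d cm y -4.76 z -1.82
1.4 y 127.4 z 239.0 d cm y -3.79 z -0.63
1.2 y 89.4 z 237.7 d cm y -3.80 z 0.12
1.0 y 52.4 z 229.0 d cm y -3.70 z 0.87
0.8 y 17.9 z 213.1 d cm y -3.45 z 1.59
0.6 y -12.8 z 190.6 d cm y -3.07 z 2.25
0.4 y -38.4 z 162.5 d cm y -2.56 z 2.81
0.25 y -53.6 z 138.4 d cm y -1.52 z 2.41
0.12 y -63.8 z 115.8 d cm y -1.02 z 2.25
0.04 y -68.6 z 101.4 d cm y -0.48 z 1.45
0 y -70.5 z 94.0 d cm y -0.19 z 0.74
```

jog_arm(
  series=[
    [[0,0,0,1.5,2,-2,0],[0,0,0,3,4,-4.5,0],[0,0,0,3,7.5,-4.5,0],[0,0,0,3,12,-4.5,0],[0,0,0,3,16.5,-4.5,0]],
  ],
)

```text
clock: 45.85
tcp_pos: [0.5508, 0.2845, 0.2922]
tool_rot: [3.141, 0.002, -3.012]
ft_force: [0.3, 0.3, 1.3]
gripper_width: 0.0
finger_force: 0.0
```

jog_arm(
  series=[
    [[0,0,0,0,4,0,0],[0,0,0,0,7.8,0,0],[0,0,0,0,7.8,0,0],[0,0,0,0,7.8,0,0],[0,0,0,0,7.8,0,0]],
  ],
)

```text
clock: 46.48
tcp_pos: [0.5416, 0.359, 0.2909]
tool_rot: [-3.142, 0.0, -3.013]
ft_force: [0.3, -0.0, 0.1]
gripper_width: 0.0
finger_force: 0.0
```

jog_arm(
  series=[
    [[0,0,0,0,0,2,0],[0,0,0,0,0,4,0],[0,0,0,0,0,6,0],[0,0,0,0,0,7.6,0],[0,0,0,0,0,7.6,0]],
  ],
)

```text
clock: 47.1
tcp_pos: [0.5408, 0.3587, 0.2128]
tool_rot: [-3.14, -0.003, -3.013]
ft_force: [0.1, -0.1, 0.1]
gripper_width: -0.0001
finger_force: 0.0
```

jog_arm(
  series=[
    [[0,0,0,0,-0.4,0,0],[0,0,0,0,-0.8,0,0],[0,0,0,0,-1.2,0,0],[0,0,0,0,-1.5,0,0],[0,0,0,0,-1.5,0,0]],
  ],
)

```text
clock: 47.72
tcp_pos: [0.5436, 0.3448, 0.2145]
tool_rot: [3.142, 0.0, -3.013]
ft_force: [0.4, -0.0, -0.1]
gripper_width: 0.0002
finger_force: 0.0
```

jog_arm(
  series=[
    [[0,0,0,0,-0.8,-0.4,0],[0,0,0,0,-1.7,-0.8,0],[0,0,0,0,-2.7,-1.1,0],[0,0,0,0,-3.7,-1.5,0],[0,0,0,0,-4.8,-1.8,0]],
  ],
)

```text
clock: 48.35
tcp_pos: [0.55, 0.2966, 0.2328]
tool_rot: [3.141, 0.0, -3.013]
ft_force: [0.5, 1.1, 0.3]
gripper_width: 0.0004
finger_force: 0.3
```

jog_arm(
  series=[
    [[0,0,0,0,-0.8,-0.1,0],[0,0,0,0,-1.5,-0.3,0],[0,0,0,0,-2.3,-0.4,0],[0,0,0,0,-3.0,-0.5,0],[0,0,0,0,-3.8,-0.6,0]],
  ],
)

```text
clock: 48.98
tcp_pos: [0.5546, 0.2592, 0.2382]
tool_rot: [-3.141, -0.0, -3.012]
ft_force: [-0.7, -0.3, 0.0]
gripper_width: 0.0002
finger_force: 0.2
```

jog_arm(
  series=[
    [[0,0,0,0,-0.8,0,0],[0,0,0,0,-1.5,0,0],[0,0,0,0,-2.3,0,0],[0,0,0,0,-3.0,0.1,0],[0,0,0,0,-3.8,0.1,0]],
  ],
)

```text
clock: 49.6
tcp_pos: [0.5595, 0.2215, 0.2371]
tool_rot: [-3.142, -0.0, -3.012]
ft_force: [-0.2, 1.1, -0.3]
gripper_width: 0.0002
finger_force: 0.2
```

jog_arm(
  series=[
    [[0,0,0,0,-0.7,0.1,0],[0,0,0,0,-1.5,0.3,0],[0,0,0,0,-2.2,0.5,0],[0,0,0,0,-3.0,0.7,0],[0,0,0,0,-3.7,0.9,0]],
  ],
)

```text
clock: 50.22
tcp_pos: [0.5644, 0.1848, 0.2281]
tool_rot: [3.142, 0.0, -3.012]
ft_force: [0.4, 0.6, 0.2]
gripper_width: -0.0001
finger_force: 0.2
```

```bash
python3 - <<'E'
from h import *
s=get_state();print(s['tcp_pos'],s['ft_force'])
snap('scene','s4'); c=load('s4'); g=cv2.cvtColor(np.ascontiguousarray(c['im']),cv2.COLOR_BGR2GRAY)
# predicted rim corner pixels at +x side for several angles
for t in (1.8,1.4,1.2,1.0,.8):
    print(t,[proj(c,case(x,100-r,35+h)).round() for x in(105,) for r,h in ((200*np.cos(t),200*np.sin(t)),(200*np.cos(t)-45*np.sin(t),200*np.sin(t)+45*np.cos(t)))])
E
```

```text
[0.56440586 0.18480805 0.22813354] [0.40918153 0.61290375 0.24704754]
1.8 [array([420., 162.]), array([438., 163.])]
1.4 [array([383., 166.]), array([405., 161.])]
1.2 [array([364., 172.]), array([385., 164.])]
1.0 [array([345., 179.]), array([365., 170.])]
0.8 [array([329., 188.]), array([346., 177.])]
```

Contact is light and steady, so the lid is following. I continue down.

jog_arm(
  series=[
    [[0,0,0,0,-0.7,0.3,0],[0,0,0,0,-1.4,0.6,0],[0,0,0,0,-2.1,0.9,0],[0,0,0,0,-2.8,1.2,0],[0,0,0,0,-3.5,1.6,0]],
  ],
)

```text
clock: 50.9
tcp_pos: [0.5689, 0.1501, 0.2121]
tool_rot: [-3.141, 0.0, -3.012]
ft_force: [-0.4, 0.4, 1.1]
gripper_width: -0.0001
finger_force: 0.3
```

jog_arm(
  series=[
    [[0,0,0,0,-0.6,0.4,0],[0,0,0,0,-1.2,0.9,0],[0,0,0,0,-1.9,1.3,0],[0,0,0,0,-2.5,1.8,0],[0,0,0,0,-3.1,2.3,0]],
  ],
)

```text
clock: 51.52
tcp_pos: [0.5729, 0.1194, 0.189]
tool_rot: [-3.141, -0.0, -3.012]
ft_force: [0.3, 0.4, 0.8]
gripper_width: 0.0001
finger_force: 0.3
```

jog_arm(
  series=[
    [[0,0,0,0,-0.5,0.5,0],[0,0,0,0,-1.1,1.1,0],[0,0,0,0,-1.6,1.7,0],[0,0,0,0,-2.1,2.2,0],[0,0,0,0,-2.6,2.8,0]],
  ],
)

```text
clock: 52.15
tcp_pos: [0.5761, 0.0939, 0.1609]
tool_rot: [3.141, -0.0, -3.012]
ft_force: [0.3, 0.7, 0.3]
gripper_width: -0.0001
finger_force: 0.2
```

jog_arm(
  series=[
    [[0,0,0,0,-0.3,0.5,0],[0,0,0,0,-0.7,1.0,0],[0,0,0,0,-1.0,1.4,0],[0,0,0,0,-1.3,1.9,0],[0,0,0,0,-1.5,2.4,0]],
  ],
)

```text
clock: 52.78
tcp_pos: [0.5782, 0.0789, 0.1371]
tool_rot: [-3.141, 0.0, -3.013]
ft_force: [0.7, -0.0, 0.8]
gripper_width: 0.0003
finger_force: 0.4
```

jog_arm(
  series=[
    [[0,0,0,0,-0.2,0.4,0],[0,0,0,0,-0.4,0.9,0],[0,0,0,0,-0.6,1.3,0],[0,0,0,0,-0.8,1.8,0],[0,0,0,0,-1.0,2.2,0]],
  ],
)

```text
clock: 53.4
tcp_pos: [0.5795, 0.0693, 0.115]
tool_rot: [3.141, 0.0, -3.012]
ft_force: [1.1, 0.7, -0.4]
gripper_width: -0.0004
finger_force: 0.3
```

jog_arm(
  series=[
    [[0,0,0,0,-0.1,0.3,0],[0,0,0,0,-0.2,0.6,0],[0,0,0,0,-0.3,0.9,0],[0,0,0,0,-0.4,1.2,0],[0,0,0,0,-0.5,1.5,0]],
  ],
)

```text
clock: 54.02
tcp_pos: [0.5801, 0.0647, 0.1013]
tool_rot: [3.141, 0.0, -3.012]
ft_force: [-4.3, 2.1, 10.0]
gripper_width: -0.0003
finger_force: 5.2
```

jog_arm(
  series=[
    [[0,0,0,0,0,0.1,0],[0,0,0,0,0,0.2,0],[0,0,0,0,0,0.3,0],[0,0,0,0,0,0.4,0],[0,0,0,0,0,0.4,0]],
  ],
)

```text
clock: 54.65
tcp_pos: [0.5799, 0.0639, 0.0963]
tool_rot: [-3.141, -0.0, -3.013]
ft_force: [-1.7, -1.6, 3.2]
gripper_width: -0.0002
finger_force: 1.5
```

jog_arm(
  series=[
    [[0,0,0,0,0,0.1,0],[0,0,0,0,0,0.2,0],[0,0,0,0,0,0.3,0],[0,0,0,0,0,0.35,0],[0,0,0,0,0,0.35,0]],
  ],
)

```text
clock: 55.28
tcp_pos: [0.5803, 0.0646, 0.0941]
tool_rot: [3.141, 0.001, -3.012]
ft_force: [-4.1, -0.9, 10.2]
gripper_width: 0.0001
finger_force: 5.0
```

jog_arm(
  series=[
    [[0,0,0,0,0,-0.5,0],[0,0,0,0,0,-1.5,0],[0,0,0,0,-2,-5,0],[0,0,0,2,-6,-10,0],[0,0,0,6,-10,-12,0]],
  ],
)

```text
clock: 55.9
tcp_pos: [0.5367, -0.0425, 0.2156]
tool_rot: [-3.14, 0.006, -3.011]
ft_force: [0.1, -0.7, 1.2]
gripper_width: 0.0002
finger_force: 0.0
```

jog_arm(
  series=[
    [[0,0,0,4,-4,0,0],[0,0,0,7,-8,0,0],[0,0,0,7,-12,0,0],[0,0,0,7,-16,0,0],[0,0,0,7,-16,0,0]],
  ],
)

```text
clock: 56.52
tcp_pos: [0.486, -0.2116, 0.2126]
tool_rot: [-3.141, 0.001, -3.016]
ft_force: [-0.0, 0.1, -1.3]
gripper_width: -0.0005
finger_force: 0.0
```

jog_arm(
  series=[
    [[0,0,0,0,0,0,0],[0,0,0,0,0,0,0],[0,0,0,0,0,0,0],[0,0,0,0,0,0,0],[0,0,0,0,0,0,0]],
  ],
)

```text
clock: 57.15
tcp_pos: [0.4854, -0.2089, 0.2123]
tool_rot: [-3.142, 0.0, -3.012]
ft_force: [0.1, 1.0, 0.7]
gripper_width: -0.0001
finger_force: 0.0
```

```bash
python3 - <<'E'
from h import *
s=get_state();print(s['clock'],s['tcp_pos'],s['ft_force'])
for n,o in (('scene','s0'),('side','d0')):
    snap(n,n+'_end'); c=load(n+'_end'); a=load(o)['im']; b=c['im']
    P=np.array([proj(c,case(x,y,z)) for x in(-105,105) for y,z in((-100,80),(100,80),(-100,40))])
    lo=P.min(0).astype(int)-8; hi=P.max(0).astype(int)+8
    d=np.abs(a.astype(int)-b)[lo[1]:hi[1],lo[0]:hi[0]].mean(2)
    print(n,'lid region diff mean',d.mean().round(2),'frac>25',(d>25).mean().round(3))
    for m,X in dict(tumbler=(.793,-.095,.04),pot=(.808,.063,.04),basket=(.758,-.249,.03)).items():
        u=proj(c,X).astype(int); print(m,np.abs(a.astype(int)-b)[u[1]-30:u[1]+30,u[0]-30:u[0]+30].mean().round(2))
    ns=cv2.phaseCorrelate(*[np.float32(cv2.cvtColor(np.ascontiguousarray(i[lo[1]:hi[1],lo[0]:hi[0]]),cv2.COLOR_BGR2GRAY)) for i in(a,b)]); print(ns)
E
```

```text
57.15 [ 0.48541471 -0.2088847   0.21234177] [0.1461676  0.96552859 0.67736618]
scene lid region diff mean 4.46 frac>25 0.0
tumbler 5.58
pot 5.13
basket 4.38
((-0.05158084446943434, -0.01886662026080188), 1.0319979976724696)
side lid region diff mean 17.8 frac>25 0.193
tumbler 10.19
pot 9.7
basket 8.23
((0.15642654427843183, -0.10909418073922694), 0.5668173200554318)
```

```bash
python3 -c "
from station import *
print(hand_in())"
```

```text
the job is handed in; nothing more can be done
None
```

The job is handed in at 57 s of robot time: both spools are on their spindles, both plaques are home in the case slots and the lid is shut. My last scene picture shows the lid, tumbler, pot and basket unchanged from the start; the hand-in gave no verdict.

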